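# Pack and jack down the hanging foot of a benchtop router

## Task

The corner foot of the router hangs clear of its plywood pad: take aluminium packing plates from the pile and slide them in under it from the open side, one at a time, each flat, centred and square on the last, until there is no room for another. Then turn the crank clockwise until you feel the foot bear firmly on the packing, without forcing it, and let go. Keep spare plates well clear of the foot and leave everything else on the bench where it is.

Things in the scene. Friction and masses are not known exactly. Their poses are not given: they have to be found in the camera images.
- router: Low benchtop router of aluminium sections, fixed. Origin on the bench top (z 0) straight below the jacking screw of its corner nearest the pile; x points (to the robot's left) from the screw into the machine, z up; plates go in along +x. Its front beam lies 105 mm behind the screw, y -0.405 to 0.055, z 48 to 128 mm; an emergency-stop box (unused) stands up to 54 mm out of it around y -0.29.
- lug_nose (a point): Foremost point (27 mm from the screw's axis along the router's -x) of the underside, 93 mm above the bench, of the cast grey lug that carries the screw: 54 mm wide, 28 mm thick, rounded at the front, running back to the beam. The lug and the crank above it are in a vertical gripper's way: work under it with the tool tilted about 35 degrees, leaning back to the router's -x.
- pad: Plywood pad fixed on the bench, centred below the foot, 48 mm along the router's x and 72 mm along its y. Origin at the centre of its TOP face, 14 to 25 mm above the bench (differs from run to run). The packing is built on it; the plates overhang it at both ends.
- foot_face (a point): Centre of the flat underside of the foot: a black rubber disc 36 mm across, 10 mm high, under a steel disc, on the screw's lower end. It is 61 mm above the bench less 2.86 mm per rad of crank angle; its height above the pad is the gap, with room for three or four plates. The rubber yields about 1 mm for every 20 N.
- crank (a joint): Angle (rad) of the crank on top of the screw; grows clockwise seen from above, lowering foot and crank by 2.86 mm per rad. Starts at 0 to 0.35, stops dead at 4.7: only about 13 mm of travel, so with too few plates the foot cannot reach them. At angle a the arm points, from the screw, 0.785 - a rad (counter-clockwise positive) from the router's x axis. Stays where it is left.
- handle_mid (a point): Middle of the crank's upright handle: black, 20 mm in diameter, 22 mm up and down from here, 50 mm from the screw's axis, spinning freely, so it can be gripped from above and led round without turning the gripper. The arm's top is 24 mm below. The free screw takes about 3 N at the handle; once the foot bears, about 3 N more per rad. A rise of 1.5 to 3 N is firm, over 6 N is forced.
- plate0: Aluminium packing plate, 100 mm (its x) by 40 mm (its y) by 10 mm, 0.11 kg; origin at the centre of its underside, z up. All five are alike and lie flat in one loose pile on the bench, lowest; a small dark dot marks the +x end.
- plate1: Aluminium packing plate, 100 mm (its x) by 40 mm (its y) by 10 mm, 0.11 kg; origin at the centre of its underside, z up. All five are alike and lie flat in one loose pile on the bench, number 2 from below; a small dark dot marks the +x end.
- plate2: Aluminium packing plate, 100 mm (its x) by 40 mm (its y) by 10 mm, 0.11 kg; origin at the centre of its underside, z up. All five are alike and lie flat in one loose pile on the bench, number 3 from below; a small dark dot marks the +x end.
- plate3: Aluminium packing plate, 100 mm (its x) by 40 mm (its y) by 10 mm, 0.11 kg; origin at the centre of its underside, z up. All five are alike and lie flat in one loose pile on the bench, number 4 from below; a small dark dot marks the +x end.
- plate4: Aluminium packing plate, 100 mm (its x) by 40 mm (its y) by 10 mm, 0.11 kg; origin at the centre of its underside, z up. All five are alike and lie flat in one loose pile on the bench, topmost; a small dark dot marks the +x end.
- wrench: Bystander, to be left alone: steel open-ended wrench lying flat.
- screwdriver: Bystander, to be left alone: screwdriver lying flat.
- brush: Bystander, to be left alone: bench brush lying flat.
- level: Bystander, to be left alone: orange spirit level, 230 x 24 x 50 mm, standing on its long edge.
- offcut: Bystander, to be left alone: plywood offcut, 120 x 70 x 18 mm.
- mug: Bystander, to be left alone: blue ceramic mug, 80 mm wide, 90 mm high.
- tape: Bystander, to be left alone: white roll of tape lying flat, 100 mm across, 25 mm high.
There are look-alikes about, which are no part of the job. Leave any orange or turquoise look-alike of the plate4 alone.

How it is judged:
On the way, in this order (a step that is already met when the one before it is completed fails the run):
1. the first plate lies flat, centred and square on the pad, below the foot, and is released (((horizontal distance between plate0 and foot_face below 0.015 m and angle between the x axis of plate0 and the x axis of router, either way round below 0.2 rad and angle between plate0's own z axis and vertical below 0.06 rad and z of plate0 in the frame of pad between -0.004 and 0.004 m and contact force between the fingers and plate0 below 0.3 N) or (horizontal distance between plate1 and foot_face below 0.015 m and angle between the x axis of plate1 and the x axis of router, either way round below 0.2 rad and angle between plate1's own z axis and vertical below 0.06 rad and z of plate1 in the frame of pad between -0.004 and 0.004 m and contact force between the fingers and plate1 below 0.3 N) or (horizontal distance between plate2 and foot_face below 0.015 m and angle between the x axis of plate2 and the x axis of router, either way round below 0.2 rad and angle between plate2's own z axis and vertical below 0.06 rad and z of plate2 in the frame of pad between -0.004 and 0.004 m and contact force between the fingers and plate2 below 0.3 N) or (horizontal distance between plate3 and foot_face below 0.015 m and angle between the x axis of plate3 and the x axis of router, either way round below 0.2 rad and angle between plate3's own z axis and vertical below 0.06 rad and z of plate3 in the frame of pad between -0.004 and 0.004 m and contact force between the fingers and plate3 below 0.3 N) or (horizontal distance between plate4 and foot_face below 0.015 m and angle between the x axis of plate4 and the x axis of router, either way round below 0.2 rad and angle between plate4's own z axis and vertical below 0.06 rad and z of plate4 in the frame of pad between -0.004 and 0.004 m and contact force between the fingers and plate4 below 0.3 N))), for 0.2 s.
2. the second plate lies flat, centred and square on the first, below the foot, and is released (((horizontal distance between plate0 and foot_face below 0.015 m and angle between the x axis of plate0 and the x axis of router, either way round below 0.2 rad and angle between plate0's own z axis and vertical below 0.06 rad and z of plate0 in the frame of pad between 0.006 and 0.014 m and contact force between the fingers and plate0 below 0.3 N) or (horizontal distance between plate1 and foot_face below 0.015 m and angle between the x axis of plate1 and the x axis of router, either way round below 0.2 rad and angle between plate1's own z axis and vertical below 0.06 rad and z of plate1 in the frame of pad between 0.006 and 0.014 m and contact force between the fingers and plate1 below 0.3 N) or (horizontal distance between plate2 and foot_face below 0.015 m and angle between the x axis of plate2 and the x axis of router, either way round below 0.2 rad and angle between plate2's own z axis and vertical below 0.06 rad and z of plate2 in the frame of pad between 0.006 and 0.014 m and contact force between the fingers and plate2 below 0.3 N) or (horizontal distance between plate3 and foot_face below 0.015 m and angle between the x axis of plate3 and the x axis of router, either way round below 0.2 rad and angle between plate3's own z axis and vertical below 0.06 rad and z of plate3 in the frame of pad between 0.006 and 0.014 m and contact force between the fingers and plate3 below 0.3 N) or (horizontal distance between plate4 and foot_face below 0.015 m and angle between the x axis of plate4 and the x axis of router, either way round below 0.2 rad and angle between plate4's own z axis and vertical below 0.06 rad and z of plate4 in the frame of pad between 0.006 and 0.014 m and contact force between the fingers and plate4 below 0.3 N))), for 0.2 s.
3. the third plate lies flat, centred and square on the second, below the foot, and is released (((horizontal distance between plate0 and foot_face below 0.015 m and angle between the x axis of plate0 and the x axis of router, either way round below 0.2 rad and angle between plate0's own z axis and vertical below 0.06 rad and z of plate0 in the frame of pad between 0.016 and 0.024 m and contact force between the fingers and plate0 below 0.3 N) or (horizontal distance between plate1 and foot_face below 0.015 m and angle between the x axis of plate1 and the x axis of router, either way round below 0.2 rad and angle between plate1's own z axis and vertical below 0.06 rad and z of plate1 in the frame of pad between 0.016 and 0.024 m and contact force between the fingers and plate1 below 0.3 N) or (horizontal distance between plate2 and foot_face below 0.015 m and angle between the x axis of plate2 and the x axis of router, either way round below 0.2 rad and angle between plate2's own z axis and vertical below 0.06 rad and z of plate2 in the frame of pad between 0.016 and 0.024 m and contact force between the fingers and plate2 below 0.3 N) or (horizontal distance between plate3 and foot_face below 0.015 m and angle between the x axis of plate3 and the x axis of router, either way round below 0.2 rad and angle between plate3's own z axis and vertical below 0.06 rad and z of plate3 in the frame of pad between 0.016 and 0.024 m and contact force between the fingers and plate3 below 0.3 N) or (horizontal distance between plate4 and foot_face below 0.015 m and angle between the x axis of plate4 and the x axis of router, either way round below 0.2 rad and angle between plate4's own z axis and vertical below 0.06 rad and z of plate4 in the frame of pad between 0.016 and 0.024 m and contact force between the fingers and plate4 below 0.3 N))), for 0.2 s.
4. the foot, screwed down, bears on the packing with more than 15 N (((horizontal distance between plate0 and foot_face below 0.015 m and angle between the x axis of plate0 and the x axis of router, either way round below 0.2 rad and angle between plate0's own z axis and vertical below 0.06 rad and contact force between foot and plate0 above 15 N) or (horizontal distance between plate1 and foot_face below 0.015 m and angle between the x axis of plate1 and the x axis of router, either way round below 0.2 rad and angle between plate1's own z axis and vertical below 0.06 rad and contact force between foot and plate1 above 15 N) or (horizontal distance between plate2 and foot_face below 0.015 m and angle between the x axis of plate2 and the x axis of router, either way round below 0.2 rad and angle between plate2's own z axis and vertical below 0.06 rad and contact force between foot and plate2 above 15 N) or (horizontal distance between plate3 and foot_face below 0.015 m and angle between the x axis of plate3 and the x axis of router, either way round below 0.2 rad and angle between plate3's own z axis and vertical below 0.06 rad and contact force between foot and plate3 above 15 N) or (horizontal distance between plate4 and foot_face below 0.015 m and angle between the x axis of plate4 and the x axis of router, either way round below 0.2 rad and angle between plate4's own z axis and vertical below 0.06 rad and contact force between foot and plate4 above 15 N))), for 0.2 s.
At the end, for the whole second after the job is handed in: The foot bears with over 15 N on a plate; every plate is either in the pack (centre within 15 mm of the screw axis, flat, within 0.2 rad of square to the router) or a spare with its centre over 110 mm from the foot; all plates at rest, nothing touched by the robot (((horizontal distance between plate0 and foot_face below 0.015 m and angle between the x axis of plate0 and the x axis of router, either way round below 0.2 rad and angle between plate0's own z axis and vertical below 0.06 rad and contact force between foot and plate0 above 15 N) or (horizontal distance between plate1 and foot_face below 0.015 m and angle between the x axis of plate1 and the x axis of router, either way round below 0.2 rad and angle between plate1's own z axis and vertical below 0.06 rad and contact force between foot and plate1 above 15 N) or (horizontal distance between plate2 and foot_face below 0.015 m and angle between the x axis of plate2 and the x axis of router, either way round below 0.2 rad and angle between plate2's own z axis and vertical below 0.06 rad and contact force between foot and plate2 above 15 N) or (horizontal distance between plate3 and foot_face below 0.015 m and angle between the x axis of plate3 and the x axis of router, either way round below 0.2 rad and angle between plate3's own z axis and vertical below 0.06 rad and contact force between foot and plate3 above 15 N) or (horizontal distance between plate4 and foot_face below 0.015 m and angle between the x axis of plate4 and the x axis of router, either way round below 0.2 rad and angle between plate4's own z axis and vertical below 0.06 rad and contact force between foot and plate4 above 15 N)) and ((horizontal distance between plate0 and foot_face below 0.015 m and angle between the x axis of plate0 and the x axis of router, either way round below 0.2 rad and angle between plate0's own z axis and vertical below 0.06 rad) or horizontal distance between plate0 and foot_face above 0.11 m) and ((horizontal distance between plate1 and foot_face below 0.015 m and angle between the x axis of plate1 and the x axis of router, either way round below 0.2 rad and angle between plate1's own z axis and vertical below 0.06 rad) or horizontal distance between plate1 and foot_face above 0.11 m) and ((horizontal distance between plate2 and foot_face below 0.015 m and angle between the x axis of plate2 and the x axis of router, either way round below 0.2 rad and angle between plate2's own z axis and vertical below 0.06 rad) or horizontal distance between plate2 and foot_face above 0.11 m) and ((horizontal distance between plate3 and foot_face below 0.015 m and angle between the x axis of plate3 and the x axis of router, either way round below 0.2 rad and angle between plate3's own z axis and vertical below 0.06 rad) or horizontal distance between plate3 and foot_face above 0.11 m) and ((horizontal distance between plate4 and foot_face below 0.015 m and angle between the x axis of plate4 and the x axis of router, either way round below 0.2 rad and angle between plate4's own z axis and vertical below 0.06 rad) or horizontal distance between plate4 and foot_face above 0.11 m) and linear speed of each of plate0, plate1, plate2, plate3, plate4 below 0.01 m/s).
It fails at once if the screw is forced: the foot presses with more than 120 N (contact force between foot and anything else above 120 N).
It fails at once if a bystander is shifted by more than 30 mm (distance of any of wrench, screwdriver, brush, level, offcut, mug, tape from where it was at the start of the episode above 0.03 m).
It also fails if it takes over 72 s, if anything falls off the work surface, if the arm or the gripper's body presses on something with over 40 N, if the wrist force passes 120 N, or if a joint passes its speed limit or range.

## Robot

A 7-joint arm with a two-finger parallel gripper is mounted at the origin on the work surface. World frame = base frame: x ahead of the robot, y to its left, z up, the work surface at z = 0. Lengths are in m, angles in rad, forces in N, time in s.
With the tool pointing down it reaches from about 0.35 to 0.9 m from the base axis. Payload 19.9 kg.
Tool frame: the origin (TCP) lies midway between the tips of the shut fingers; the grasp point (between the pads) lies 19 mm behind it; z points along the fingers, y is the direction in which the jaws open and shut (so a half turn about z gives the same grasp; the last joint's range is limited). The gripper opens to 94 mm and grips with 3 to 60 N. Pads are 16 mm wide; open, the fingers measure 119 mm over their backs; the gripper's body (75 mm by 177 mm) begins 78 mm behind the grasp point.
Start: joints at [-1.371, 0.417, -0.01, 1.614, 0.005, 1.111, -0.053], TCP at [0.149, 0.607, 0.205] pointing down, gripper open.
Joint ranges: [-2.81, 2.81], [-0.39, 2.02], [-1.27, 1.25], [0.06, 2.57], [-1.19, 4.33], [0.19, 2], [-2.82, 2.82]. Speed limits (rad/s): [1.89, 1.89, 2.39, 2.39, 3.01, 3.01, 3.01].

## Interface

Orientations are given as a unit quaternion [w, x, y, z].
In Python, from rig import manip, capture gives the robot as it stands.
- The arm moves only by the tool step_arm, never from a script. Its argument "commands" is a list of rows, each an object with "travel": the shift along the world's x, y, z scaled (see below), a list of three; "delta_rot": the turn, a rotation vector about the world's x, y, z scaled (see below), a list of three; "hand": the gripper command: -1 is shut, 1 is fully open, values between are in proportion. In form: [{"travel": [x, y, z], "delta_rot": [wx, wy, wz], "hand": hand}, ...]. A call has 1 to 12 rows; each row is the pose to reach, as a shift and turn from the pose measured when the call began, turning the shorter way round; what a row does not reach only later rows make up. The controller multiplies each number of a shift by 40 cm and each number of a turn by 360 degrees. A row lasts 1/10 s, in which the tool goes at most 50 mm and 8.59 degrees, less where a joint would pass 70% of its speed; a pose out of reach is approached as far as the arm can. A call with a number of a shift or a turn outside -1 to 1 is refused whole. A call with a gripper value outside its range is refused whole. The fingers move at their own pace and stop on an object; "grip_force" is the grip in N (left out, the last holds). Time passes only in rows, so rows that repeat a pose let the fingers close. It gives the time, the measured TCP pose, the force and the opening at its end, in the units of the state.
- manip.get_obs(): the state, without advancing time (a new reading comes with each control period).
- capture(name): name is "scene" or "top"; returns a dict with "color" (480x640x3 uint8, red, green, blue), "fov_y" (degrees; the focal length in pixels is half the picture's height over the tangent of half this angle, whatever the lens; pixels are square), "cx", "cy" (the principal point, pixels), "pose" (4x4, takes a point from camera to world coordinates). Camera axes: x right, y up, looking along -z (the intrinsics and any distortion apply to the point x, -y, -z); pixel columns grow to the right and rows downward; lengths in m; the calibration is good to about 2 mm. A picture is of the moment at which its call begins. There is no depth.
- manip.sign_off(): hands the job in, once; it reports no verdict.
The state is a dict: "clock": time; "joint_positions": joint angles; "dq": joint speeds; "effort": joint torques, N m; "eef_pos": TCP position; "orientation": TCP orientation; "contact_force": force on the tool from outside, world axes, zero at the start; "wrist_torque": the same for the moment, N m; "width": finger opening in m.
Only numpy, scipy, OpenCV 4.12 (cv2) and the standard library are available. Lean on these libraries where they do the work, as an engineer would, in place of code of your own. Each camera call takes 0.05 s, during which the arm holds its last target.

## Working session

There is one attempt and no reset: what is moved stays moved. The work goes in short steps, Python scripts to look and compute and a tool call to move; the robot and the scene stay as the last step left them, time stands still between calls to the robot, and variables do not carry over. Pictures are saved under pics/ and viewed, and the job is handed in when it is done.

Besides the shell and the picture viewer there is one more tool, called after "Request:" by a JSON object that holds its "fn" and its "kwargs", one argument or row to a line. step_arm: Moves the arm, as the interface text tells. Its arguments: {"type":"object","properties":{"commands":{"type":"array"},"grip_force":{"type":"number"}},"required":["commands"]}

```bash
ls; mkdir -p pics; python3 - <<'E'
from rig import manip, capture
import cv2
for n in ("scene","top"):
    c=capture(n); cv2.imwrite(f"pics/{n}0.png",c["color"][:,:,::-1]); print(n,c["fov_y"],c["cx"],c["cy"],c["pose"].round(4).tolist(),[k for k in c])
print(manip.get_obs())
E
```

```text
pics
scene 50.58107948519916 324.29902503607576 237.40659456066243 [[0.1922, -0.5213, 0.8314, 1.5112], [0.9811, 0.0835, -0.1745, -0.257], [0.0216, 0.8493, 0.5275, 0.758], [0.0, 0.0, 0.0, 1.0]] ['color', 'fov_y', 'cx', 'cy', 'pose']
top 55.75350953695915 320.0363508337988 242.81008349756578 [[-0.029, 0.9917, -0.1249, 0.4029], [-0.9992, -0.0322, -0.0233, -0.0524], [-0.0271, 0.1241, 0.9919, 1.1601], [0.0, 0.0, 0.0, 1.0]] ['color', 'fov_y', 'cx', 'cy', 'pose']
{'clock': 0.1, 'joint_positions': array([-1.37148724,  0.41789898, -0.01029269,  1.6141139 ,  0.00470514,
        1.11070725, -0.05295742]), 'dq': array([-0.0003289 ,  0.00018892,  0.00059366, -0.0003108 ,  0.00064304,
        0.0007206 ,  0.00251732]), 'effort': array([ 1.30977147e-03, -8.52569747e+01,  6.39566649e-01, -4.26697075e+01,
       -4.90928872e-02,  1.62641419e-02,  4.97362578e-05]), 'eef_pos': array([0.14899197, 0.60662755, 0.20489748]), 'orientation': array([-1.90054970e-05,  1.20092256e-01,  9.92762583e-01, -5.51719560e-04]), 'contact_force': array([-1.01793307, -0.61083355, -0.41640784]), 'wrist_torque': array([ 0.01439641, -0.0492451 ,  0.02912626]), 'width': 0.09414587885564185}
```

View pics/scene0.png

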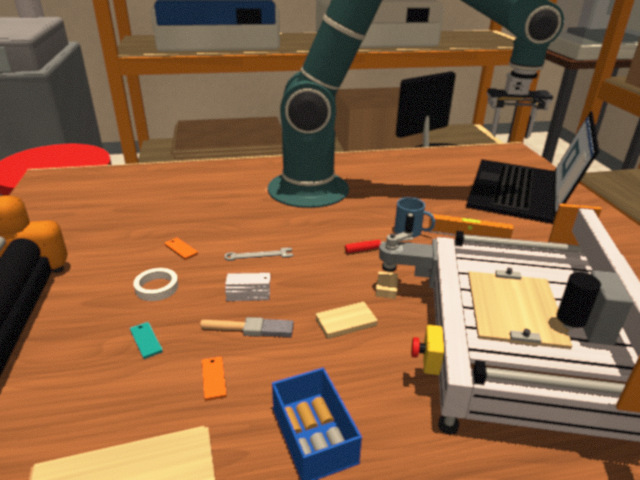

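View pics/top0.png

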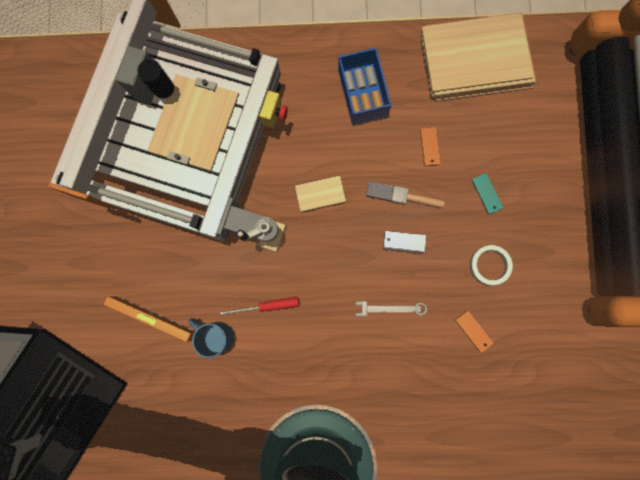

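The pile is the pale stack at top (405,242) / scene (248,287). Look-alikes are orange at top (430,146), orange (475,331) and turquoise (487,194), all single plates, so they're rejected. Next I'll check close crops.

```bash
cat > h.py <<'E'
import numpy as np, cv2, itertools
from rig import manip, capture
class Cam:
    def __init__(s,name):
        c=capture(name); s.img=np.ascontiguousarray(c["color"][:,:,::-1]); s.T=c["pose"]; s.f=240/np.tan(np.radians(c["fov_y"])/2); s.cx=c["cx"]; s.cy=c["cy"]
    def ray(s,u,v):
        d=s.T[:3,:3]@np.array([(u-s.cx)/s.f,-(v-s.cy)/s.f,-1.]); return s.T[:3,3],d/np.linalg.norm(d)
    def onz(s,u,v,z):
        o,d=s.ray(u,v); return o+d*(z-o[2])/d[2]
    def proj(s,p):
        q=s.T[:3,:3].T@(np.asarray(p,float)-s.T[:3,3]); return np.array([s.cx+s.f*q[0]/-q[2], s.cy-s.f*q[1]/-q[2]])
    def crop(s,u0,v0,u1,v1,k,fn):
        cv2.imwrite(fn,cv2.resize(s.img[v0:v1,u0:u1],None,fx=k,fy=k,interpolation=cv2.INTER_CUBIC))
def tri(a,ua,b,ub):
    o1,d1=a.ray(*ua);o2,d2=b.ray(*ub)
    t=np.linalg.lstsq(np.c_[d1,-d2],o2-o1,rcond=None)[0]
    p,q=o1+t[0]*d1,o2+t[1]*d2
    return (p+q)/2,np.linalg.norm(p-q)
E
python3 - <<'E'
from h import *
t=Cam("top");s=Cam("scene")
t.crop(200,190,300,260,8,"pics/a.png")
s.crop(360,190,460,310,5,"pics/b.png")
t.crop(370,220,440,265,10,"pics/c.png")
s.crop(210,260,290,310,9,"pics/d.png")
E
```

```text
(no output)
```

View pics/a.png

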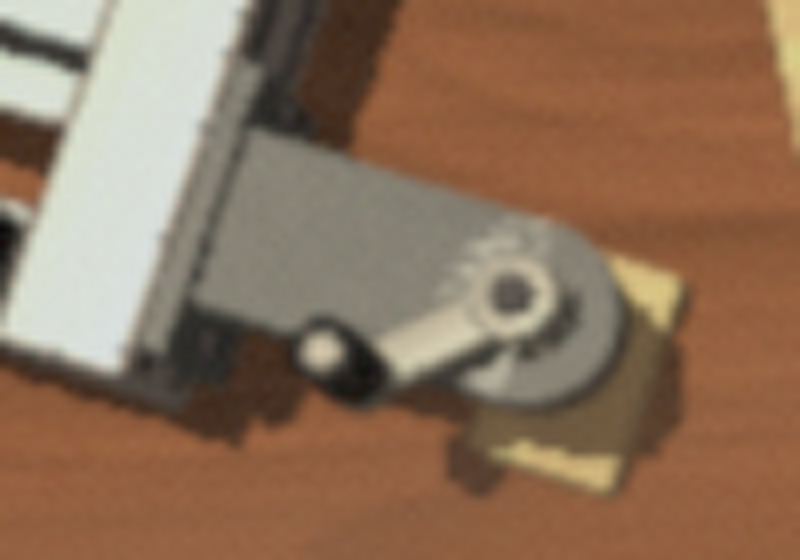

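View pics/b.png

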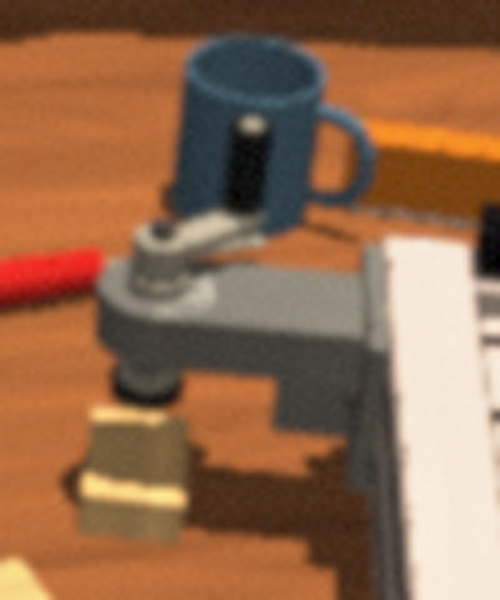

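View pics/c.png

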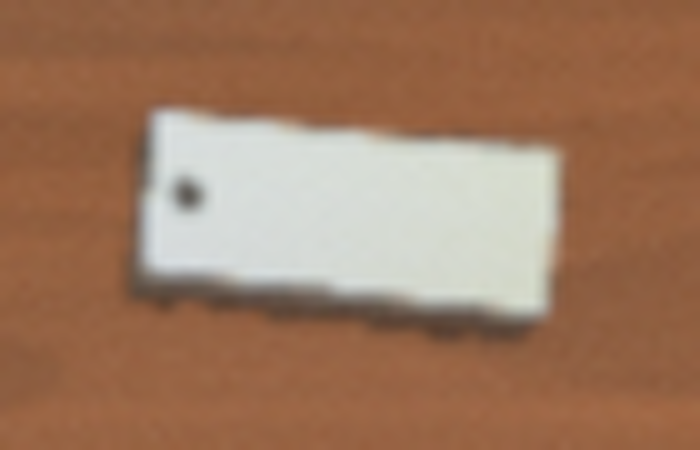

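View pics/d.png

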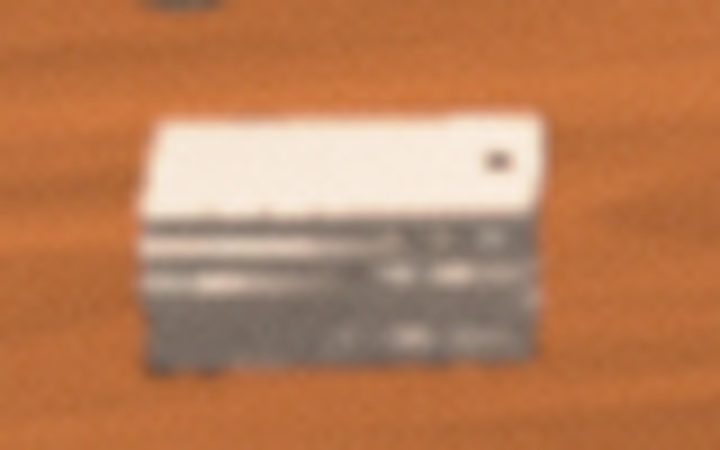

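The crops confirm the pale aluminium pile: dot at top (389,239), grey sides, five layers in the scene view. They also show the lug, crank and pad at top (264,226). Next I'll measure.

```bash
cat >> h.py <<'E'
def plate(c,z,box,show=False,thr=150,sat=45):
    u0,v0,u1,v1=box; im=c.img[v0:v1,u0:u1]; hsv=cv2.cvtColor(im,cv2.COLOR_BGR2HSV)
    m=((hsv[...,2]>thr)&(hsv[...,1]<sat)).astype(np.uint8)
    cs,_=cv2.findContours(m,cv2.RETR_EXTERNAL,cv2.CHAIN_APPROX_NONE); k=max(cs,key=cv2.contourArea)
    P=np.array([c.onz(u0+p[0][0],v0+p[0][1],z)[:2] for p in k])
    r=cv2.minAreaRect((P*1000).astype(np.float32)); b=cv2.boxPoints(r)
    e=[b[1]-b[0],b[2]-b[1]]; L=max(e,key=np.linalg.norm); a=np.degrees(np.arctan2(L[1],L[0]))%180
    # sub-pixel area centroid
    ys,xs=np.nonzero(m); ctr=c.onz(u0+xs.mean(),v0+ys.mean(),z)
    return np.array(r[0])/1000,r[1],a,ctr,cv2.contourArea(k)
E
python3 - <<'E'
from h import *
t=Cam("top");s=Cam("scene")
print("plate4",plate(t,.05,(370,220,440,265)))
pc=lambda u,v:(200+u/8,190+v/8); ps=lambda u,v:(360+u/5,190+v/5)
print("pad corner",tri(t,pc(685,280),s,ps(83,476)))
print("hub top",tri(t,pc(512,290),s,ps(166,230)))
print("handle top",tri(t,pc(325,350),s,ps(252,125)))
# lug top contour at z .121
g=cv2.cvtColor(t.img,cv2.COLOR_BGR2HSV)
for z in (.121,):
  A=[t.onz(*pc(*q),z)[:2] for q in [(545,217),(255,128),(195,303),(290,333)]]
  print("lug edge1 az",np.degrees(np.arctan2(*(A[1]-A[0])[::-1])),"edge2",np.degrees(np.arctan2(*(A[2]-A[3])[::-1])))
  N=np.array([t.onz(*pc(*q),z)[:2] for q in [(545,217),(580,235),(605,262),(620,300),(612,340),(590,372),(560,396),(530,405)]])
  c=np.linalg.lstsq(np.c_[2*N,np.ones(len(N))],(N**2).sum(1),rcond=None)[0]; print("nose circle",c[:2],np.sqrt(c[2]+c[0]**2+c[1]**2))
# beam lines: right edge of white beam
for z in (.128,):
  B=[t.onz(u,v,z)[:2] for u,v in [(262,55),(203,232)]]
  print("beam az",np.degrees(np.arctan2(*(B[0]-B[1])[::-1])),B)
t.crop(190,40,290,250,3,"pics/e.png")
E
```

```text
plate4 (array([ 0.54086267, -0.2337188 ]), (100.31079864501953, 41.41292953491211), np.float32(82.38172), array([ 0.54080307, -0.23437322,  0.05      ]), 615.5)
pad corner (array([0.59400987, 0.06225569, 0.03026025]), np.float64(0.0050668695847998785))
hub top (array([0.57247546, 0.09894594, 0.15035178]), np.float64(0.00415270530375369))
handle top (array([0.5509958 , 0.14381215, 0.1896312 ]), np.float64(0.003133913385969233))
lug edge1 az 70.90483903518484 edge2 70.63024283590639
nose circle [0.57096762 0.09834101] 0.02783164594581606
beam az -18.3797414179797 [array([0.9967462 , 0.09935099]), array([0.5668966 , 0.24217413])]
```

View pics/e.png

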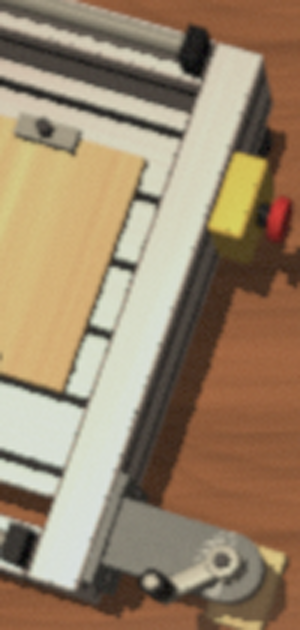

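```bash
python3 - <<'E'
from h import *
t=Cam("top");s=Cam("scene")
S=np.array([.5715,.0985]);az=np.radians(71.3);u=np.array([np.cos(az),np.sin(az)]);v=np.array([-u[1],u[0]])
pc=lambda a,b:(200+a/8,190+b/8); ps=lambda a,b:(360+a/5,190+b/5)
print("corner lower-edge",tri(t,pc(688,285),s,ps(81,496)))
for z in (0,.014,.018,.02,.022,.025):
    o=[]
    for x,y in ((-.024,-.036),(.024,-.036),(-.024,.036)):
        p=np.r_[S+x*u+y*v,z]; q=s.proj(p); r=t.proj(p)
        o.append(((q-[360,190])*5).round().tolist()); o.append(((r-[200,190])*8).round().tolist())
    print(z,o)
for zf in (.061,):
    print("foot",[((s.proj(np.r_[S+d*v,zf])-[360,190])*5).round() for d in (-.018,0,.018)], [((s.proj(np.r_[S+d*u,zf])-[360,190])*5).round() for d in (-.018,.018)])
    print("nose bottom", (s.proj(np.r_[S-.027*u,.093])-[360,190])*5,(s.proj(np.r_[S-.027*u,.121])-[360,190])*5)
s.crop(370,225,410,305,7,"pics/f.png")
E
```

```text
corner lower-edge (array([0.59428032, 0.06230529, 0.01857836]), np.float64(0.004692327278840789))
0 [[79.0, 531.0], [681.0, 282.0], [180.0, 541.0], [540.0, 240.0], [86.0, 443.0], [613.0, 493.0]]
0.014 [[81.0, 508.0], [676.0, 275.0], [183.0, 518.0], [534.0, 232.0], [88.0, 420.0], [608.0, 488.0]]
0.018 [[82.0, 502.0], [675.0, 273.0], [184.0, 512.0], [532.0, 230.0], [89.0, 414.0], [606.0, 487.0]]
0.02 [[82.0, 498.0], [674.0, 272.0], [184.0, 508.0], [531.0, 229.0], [89.0, 410.0], [606.0, 486.0]]
0.022 [[83.0, 495.0], [673.0, 271.0], [184.0, 505.0], [531.0, 228.0], [89.0, 407.0], [605.0, 486.0]]
0.025 [[83.0, 490.0], [672.0, 269.0], [185.0, 500.0], [529.0, 226.0], [90.0, 402.0], [604.0, 485.0]]
foot [array([142., 411.]), array([143., 389.]), array([144., 368.])] [array([105., 385.]), array([181., 392.])]
nose bottom [ 91.14560949 327.97882035] [ 95.81239469 278.02343962]
```

View pics/f.png

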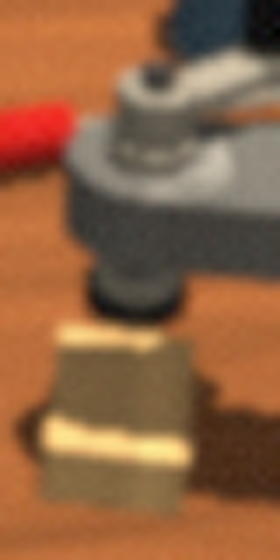

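```bash
python3 - <<'E'
from h import *
import glob
s=Cam("scene")
for u in (384,387,389,391):
    print(u,[(v,int(s.img[v,u].mean())) for v in range(258,300)])
S=np.array([.5715,.0985]);az=np.radians(71.3);uu=np.array([np.cos(az),np.sin(az)]);v=np.array([-uu[1],uu[0]])
th=np.linspace(0,2*np.pi,73)
for z in (.061,.071):
    P=np.array([s.proj(np.r_[S+.018*np.array([np.cos(a),np.sin(a)]),z]) for a in th]); print(z,P.min(0),P.max(0))
P=np.array([s.proj(np.r_[S+.027*np.array([np.cos(a),np.sin(a)]),.121]) for a in th]); print("lug top",P.min(0),P.max(0))
print("row257-272 at u 370..410"); 
for vv in (245,250,264,266,268): print(vv,[int(s.img[vv,x].mean()) for x in range(374,404)])
E
```

```text
384 [(258, 56), (259, 58), (260, 64), (261, 65), (262, 69), (263, 71), (264, 68), (265, 64), (266, 53), (267, 37), (268, 20), (269, 36), (270, 73), (271, 129), (272, 177), (273, 180), (274, 134), (275, 95), (276, 83), (277, 86), (278, 89), (279, 87), (280, 87), (281, 90), (282, 90), (283, 91), (284, 87), (285, 99), (286, 144), (287, 192), (288, 199), (289, 179), (290, 134), (291, 102), (292, 96), (293, 100), (294, 98), (295, 98), (296, 99), (297, 101), (298, 108), (299, 109)]
387 [(258, 61), (259, 61), (260, 59), (261, 63), (262, 61), (263, 61), (264, 64), (265, 74), (266, 79), (267, 70), (268, 47), (269, 27), (270, 39), (271, 96), (272, 153), (273, 169), (274, 128), (275, 92), (276, 87), (277, 84), (278, 85), (279, 88), (280, 87), (281, 89), (282, 88), (283, 87), (284, 89), (285, 95), (286, 132), (287, 179), (288, 198), (289, 191), (290, 147), (291, 111), (292, 96), (293, 98), (294, 100), (295, 101), (296, 101), (297, 102), (298, 106), (299, 105)]
389 [(258, 62), (259, 64), (260, 62), (261, 61), (262, 63), (263, 56), (264, 58), (265, 72), (266, 74), (267, 74), (268, 59), (269, 37), 
[... 1043 characters left out ...]
10
245 [82, 84, 81, 77, 84, 101, 123, 134, 137, 138, 128, 111, 90, 90, 94, 87, 81, 87, 86, 84, 90, 96, 116, 113, 109, 115, 136, 145, 143, 135]
250 [72, 79, 84, 96, 90, 75, 62, 81, 103, 121, 130, 132, 131, 125, 125, 121, 120, 126, 129, 132, 137, 148, 157, 163, 166, 174, 173, 169, 160, 141]
264 [115, 112, 118, 115, 112, 112, 108, 96, 73, 61, 68, 75, 70, 64, 61, 58, 58, 66, 68, 69, 70, 68, 75, 85, 87, 91, 89, 90, 87, 84]
266 [117, 115, 115, 117, 115, 115, 113, 96, 65, 39, 53, 66, 73, 79, 73, 74, 76, 77, 75, 74, 63, 59, 74, 102, 117, 122, 122, 124, 123, 124]
268 [126, 123, 124, 124, 125, 122, 121, 105, 72, 32, 20, 29, 41, 47, 54, 59, 61, 56, 51, 41, 28, 44, 79, 115, 126, 129, 128, 128, 124, 126]
```

Measured: pile top centre (0.541,-0.234) at az 82.4°, screw about (0.570,0.097), router x at az about 71.3°, and a ≈ 0.03. The pad is about 20 mm high, which I'll check by touch. Now I'll move over towards the pile.

Request:
{"fn": "step_arm", "kwargs": {
  "commands": [
    {"travel": [0.4,-1.0,0.25],"delta_rot": [0,0,-0.16],"hand": 1},
    {"travel": [0.4,-1.0,0.25],"delta_rot": [0,0,-0.16],"hand": 1},
    {"travel": [0.4,-1.0,0.25],"delta_rot": [0,0,-0.16],"hand": 1},
    {"travel": [0.4,-1.0,0.25],"delta_rot": [0,0,-0.16],"hand": 1},
    {"travel": [0.4,-1.0,0.25],"delta_rot": [0,0,-0.16],"hand": 1},
    {"travel": [0.4,-1.0,0.25],"delta_rot": [0,0,-0.16],"hand": 1},
    {"travel": [0.4,-1.0,0.25],"delta_rot": [0,0,-0.16],"hand": 1},
    {"travel": [0.4,-1.0,0.25],"delta_rot": [0,0,-0.16],"hand": 1},
    {"travel": [0.4,-1.0,0.25],"delta_rot": [0,0,-0.16],"hand": 1}
  ],
  "grip_force": 40
}}

```text
clock: 1.35
eef_pos: [0.3096, 0.2046, 0.3061]
orientation: [-0.0, 0.584, 0.812, 0.0]
contact_force: [1.2, 0.7, 0.6]
width: 0.0936
```

```bash
cat >> h.py <<'E'
from scipy.spatial.transform import Rotation as Ro
def goal(xy,z,az,tilt=35):
    """xy,z: TCP target; az deg of plate/router x; prints travel, delta_rot in command units"""
    o=manip.get_obs(); q=o["orientation"]; R=Ro.from_quat([q[1],q[2],q[3],q[0]])
    a=np.radians(az);t=np.radians(tilt);u=np.array([np.cos(a),np.sin(a),0]); yt=np.array([np.sin(a),-np.cos(a),0])
    zt=u*np.sin(t)-np.array([0,0,np.cos(t)]); Rt=Ro.from_matrix(np.c_[np.cross(yt,zt),yt,zt])
    rv=(Rt*R.inv()).as_rotvec()/(2*np.pi); d=np.r_[xy,z]-o["eef_pos"]
    print("clk %.2f"%o["clock"],"pos",o["eef_pos"].round(4),"F",o["contact_force"].round(1),"w %.4f"%o["width"],"| travel",(d/.4).round(4).tolist(),"rot",rv.round(4).tolist(),"rows",round(max(np.linalg.norm(d)/.05,np.linalg.norm(rv)*360/8.59),1))
    return R,Rt
def uv(az):
    a=np.radians(az); return np.array([np.cos(a),np.sin(a)]),np.array([-np.sin(a),np.cos(a)])
E
python3 - <<'E'
from h import *
u,_=uv(82.4); C=np.array([.541,-.234]); print(C-.034*u, C-.034*u-.03*u)
goal(C-.034*u-.03*u,.13,82.4)
print(manip.get_obs()["joint_positions"].round(2))
E
```

```text
[ 0.53650328 -0.26770133] [ 0.53253559 -0.29743779]
clk 1.35 pos [0.3096 0.2046 0.3061] F [1.2 0.7 0.6] w 0.0936 | travel [0.5574, -1.2551, -0.4402] rot [0.0974, 0.0094, -0.0703] rows 11.5
[-1.09 -0.18  0.36  2.05  0.07  1.26 -0.42]
```

Request:
{"fn": "step_arm", "kwargs": {
  "commands": [
    {"travel": [0.4,-0.98,-0.1],"delta_rot": [0.0974,0.0094,-0.0703],"hand": 1},
    {"travel": [0.4,-0.98,-0.1],"delta_rot": [0.0974,0.0094,-0.0703],"hand": 1},
    {"travel": [0.4,-0.98,-0.1],"delta_rot": [0.0974,0.0094,-0.0703],"hand": 1},
    {"travel": [0.4,-0.98,-0.1],"delta_rot": [0.0974,0.0094,-0.0703],"hand": 1},
    {"travel": [0.4,-0.98,-0.1],"delta_rot": [0.0974,0.0094,-0.0703],"hand": 1},
    {"travel": [0.4,-0.98,-0.1],"delta_rot": [0.0974,0.0094,-0.0703],"hand": 1},
    {"travel": [0.4,-0.98,-0.1],"delta_rot": [0.0974,0.0094,-0.0703],"hand": 1},
    {"travel": [0.4,-0.98,-0.1],"delta_rot": [0.0974,0.0094,-0.0703],"hand": 1}
  ]
}}

```text
clock: 2.15
eef_pos: [0.4146, -0.0595, 0.2774]
orientation: [-0.198, 0.717, 0.63, 0.221]
contact_force: [-0.0, 1.0, 2.4]
width: 0.0937
```

```bash
python3 - <<'E'
from h import *
goal([.5325,-.2974],.10,82.4)
print(manip.get_obs()["joint_positions"].round(2))
E
```

```text
clk 2.15 pos [ 0.4146 -0.0595  0.2774] F [-0.   1.   2.4] w 0.0937 | travel [0.2948, -0.5947, -0.4436] rot [0.001, -0.001, -0.001] rows 6.4
[-0.57  0.24  1.22  2.01 -0.73  1.47  0.79]
```

Request:
{"fn": "step_arm", "kwargs": {
  "commands": [
    {"travel": [0.295,-0.595,-0.3],"delta_rot": [0,0,0],"hand": 1},
    {"travel": [0.295,-0.595,-0.3],"delta_rot": [0,0,0],"hand": 1},
    {"travel": [0.295,-0.595,-0.3],"delta_rot": [0,0,0],"hand": 1},
    {"travel": [0.295,-0.595,-0.3],"delta_rot": [0,0,0],"hand": 1},
    {"travel": [0.295,-0.595,-0.3],"delta_rot": [0,0,0],"hand": 1},
    {"travel": [0.295,-0.595,-0.3],"delta_rot": [0,0,0],"hand": 1},
    {"travel": [0.295,-0.595,-0.3],"delta_rot": [0,0,0],"hand": 1},
    {"travel": [0.295,-0.595,-0.3],"delta_rot": [0,0,0],"hand": 1}
  ]
}}

```text
clock: 2.95
eef_pos: [0.5322, -0.2994, 0.1552]
orientation: [-0.199, 0.718, 0.63, 0.221]
contact_force: [-0.4, 0.1, 0.1]
width: 0.0943
```

```bash
python3 - <<'E'
from h import *
u,_=uv(82.4); C=np.array([.541,-.234]);
goal(C-.034*u,.046,82.4)
print(manip.get_obs()["joint_positions"].round(2))
t=Cam("top"); s=Cam("scene"); t.crop(340,180,480,300,5,"pics/g.png"); s.crop(160,180,360,330,4,"pics/g2.png")
E
```

```text
clk 2.95 pos [ 0.5322 -0.2994  0.1552] F [-0.4  0.1  0.1] w 0.0943 | travel [0.0108, 0.0793, -0.273] rot [0.001, -0.0014, -0.0007] rows 2.3
[ 0.16  0.87  0.93  1.5  -0.99  1.7   1.14]
```

View pics/g.png

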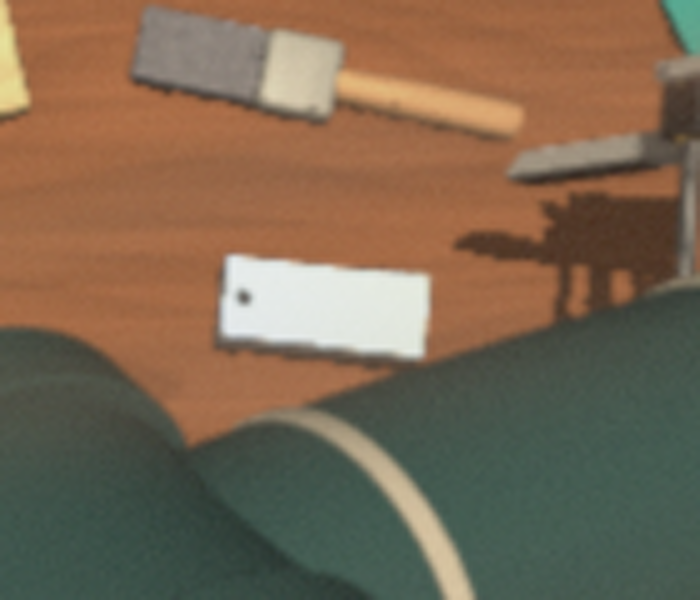

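View pics/g2.png

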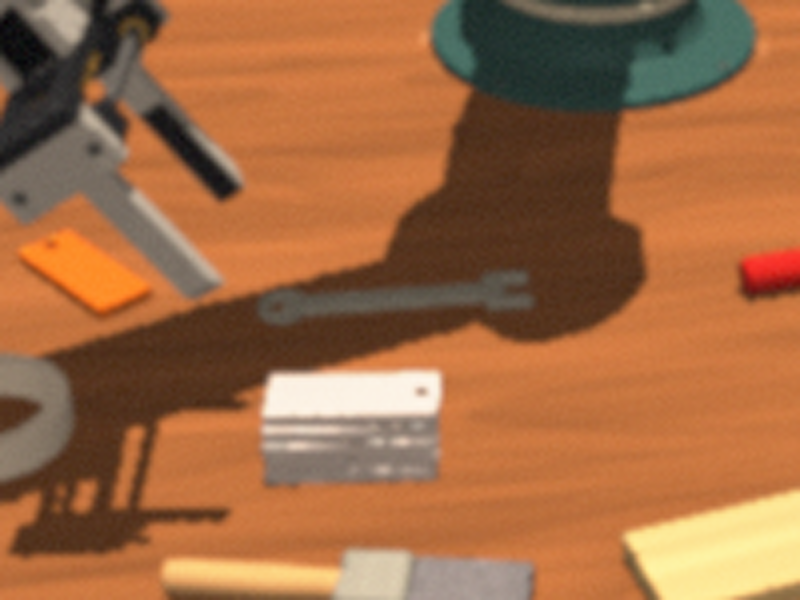

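Request:
{"fn": "step_arm", "kwargs": {
  "commands": [
    {"travel": [0.0108,0.06,-0.2],"delta_rot": [0.001,-0.0014,-0.0007],"hand": 1},
    {"travel": [0.0108,0.06,-0.2],"delta_rot": [0.001,-0.0014,-0.0007],"hand": 0.3},
    {"travel": [0.0108,0.0793,-0.279],"delta_rot": [0.001,-0.0014,-0.0007],"hand": 0.2},
    {"travel": [0.0108,0.0793,-0.279],"delta_rot": [0.001,-0.0014,-0.0007],"hand": 0.2},
    {"travel": [0.0108,0.0793,-0.279],"delta_rot": [0.001,-0.0014,-0.0007],"hand": 0.2},
    {"travel": [0.0108,0.0793,-0.279],"delta_rot": [0.001,-0.0014,-0.0007],"hand": 0.2}
  ]
}}

```text
clock: 3.65
eef_pos: [0.5372, -0.2666, 0.0479]
orientation: [-0.196, 0.717, 0.629, 0.227]
contact_force: [-1.0, 0.1, 0.2]
width: 0.0583
```

```bash
python3 - <<'E'
from h import *
u,_=uv(82.4); C=np.array([.541,-.234]);
goal(C-.034*u,.0435,82.4)
E
```

```text
clk 3.65 pos [ 0.5372 -0.2666  0.0479] F [-1.   0.1  0.2] w 0.0583 | travel [-0.0017, -0.0028, -0.0109] rot [0.0003, 0.0007, -0.0002] rows 0.1
```

Request:
{"fn": "step_arm", "kwargs": {
  "commands": [
    {"travel": [-0.0017,-0.0028,-0.011],"delta_rot": [0.0003,0.0007,-0.0002],"hand": 0.2},
    {"travel": [-0.0017,-0.0028,-0.011],"delta_rot": [0.0003,0.0007,-0.0002],"hand": 0.2},
    {"travel": [-0.0017,-0.0028,-0.011],"delta_rot": [0.0003,0.0007,-0.0002],"hand": -1},
    {"travel": [-0.0017,-0.0028,-0.011],"delta_rot": [0.0003,0.0007,-0.0002],"hand": -1},
    {"travel": [-0.0017,-0.0028,-0.011],"delta_rot": [0.0003,0.0007,-0.0002],"hand": -1},
    {"travel": [-0.0017,-0.0028,-0.011],"delta_rot": [0.0003,0.0007,-0.0002],"hand": -1}
  ]
}}

```text
clock: 4.25
eef_pos: [0.5366, -0.2678, 0.0437]
orientation: [-0.198, 0.718, 0.628, 0.226]
contact_force: [0.1, -0.6, 2.4]
width: 0.0394
```

```bash
python3 - <<'E'
from h import *
goal([.5365,-.2677],.0435,82.4)
E
```

```text
clk 4.25 pos [ 0.5366 -0.2678  0.0437] F [ 0.1 -0.6  2.4] w 0.0394 | travel [-0.0003, 0.0002, -0.0004] rot [-0.0, -0.0, -0.0] rows 0.0
```

Request:
{"fn": "step_arm", "kwargs": {
  "commands": [
    {"travel": [0,0,0.03],"delta_rot": [0,0,0],"hand": -1},
    {"travel": [0,0,0.2],"delta_rot": [0,0,0],"hand": -1},
    {"travel": [0,0,0.2],"delta_rot": [0,0,0],"hand": -1},
    {"travel": [0,0,0.2],"delta_rot": [0,0,0],"hand": -1}
  ]
}}

```text
clock: 4.65
eef_pos: [0.5373, -0.2687, 0.1269]
orientation: [-0.196, 0.717, 0.629, 0.227]
contact_force: [-0.6, -0.5, -1.5]
width: 0.0391
```

```bash
python3 - <<'E'
from h import *
S=np.array([.570,.097]);u,_=uv(71.3)
goal(S-.034*u-.13*u,.045,71.3)
t=Cam("top"); s=Cam("scene"); t.crop(340,180,480,300,5,"pics/g3.png"); s.crop(180,180,340,320,5,"pics/g4.png")
E
```

```text
clk 4.65 pos [ 0.5373 -0.2687  0.1269] F [-0.6 -0.5 -1.5] w 0.0391 | travel [-0.0498, 0.5259, -0.2047] rot [0.0004, 0.0005, -0.0308] rows 4.5
```

View pics/g3.png

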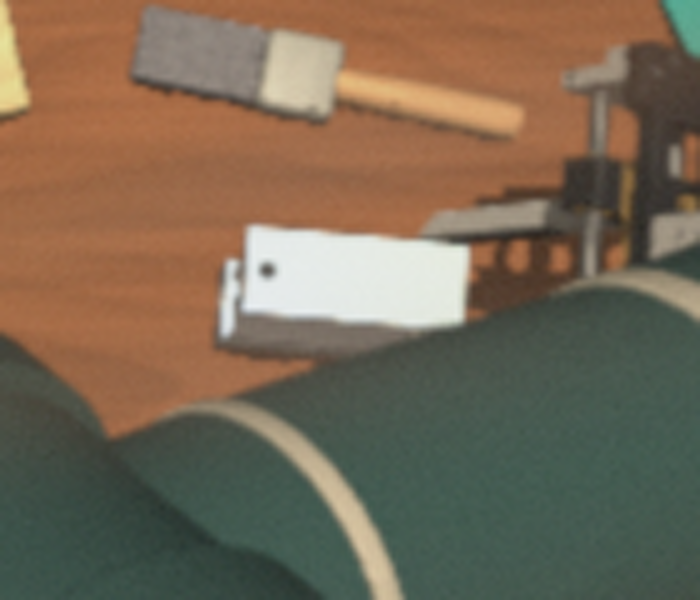

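View pics/g4.png

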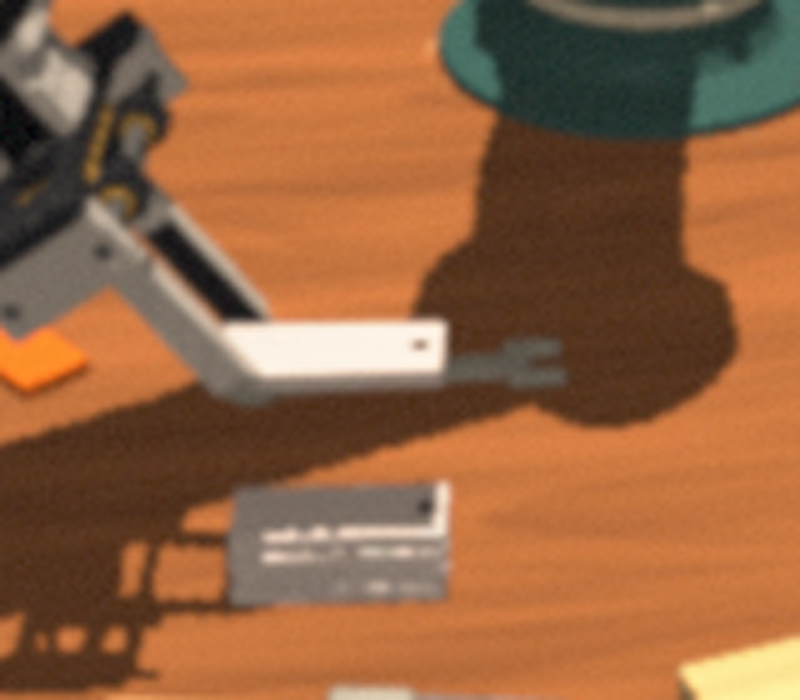

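Request:
{"fn": "step_arm", "kwargs": {
  "commands": [
    {"travel": [-0.05,0.526,-0.05],"delta_rot": [0.0004,0.0005,-0.0308],"hand": -1},
    {"travel": [-0.05,0.526,-0.05],"delta_rot": [0.0004,0.0005,-0.0308],"hand": -1},
    {"travel": [-0.05,0.526,-0.05],"delta_rot": [0.0004,0.0005,-0.0308],"hand": -1},
    {"travel": [-0.05,0.526,-0.05],"delta_rot": [0.0004,0.0005,-0.0308],"hand": -1},
    {"travel": [-0.05,0.526,-0.05],"delta_rot": [0.0004,0.0005,-0.0308],"hand": -1},
    {"travel": [-0.05,0.526,-0.247],"delta_rot": [0.0004,0.0005,-0.0308],"hand": -1},
    {"travel": [-0.05,0.526,-0.247],"delta_rot": [0.0004,0.0005,-0.0308],"hand": -1},
    {"travel": [-0.05,0.526,-0.247],"delta_rot": [0.0004,0.0005,-0.0308],"hand": -1},
    {"travel": [-0.05,0.526,-0.247],"delta_rot": [0.0004,0.0005,-0.0308],"hand": -1}
  ]
}}

```text
clock: 5.65
eef_pos: [0.5164, -0.0583, 0.0251]
orientation: [-0.177, 0.776, 0.554, 0.244]
contact_force: [-0.2, -0.4, -1.2]
width: 0.0395
```

```bash
python3 - <<'E'
from h import *
S=np.array([.570,.097]);u,_=uv(71.3)
goal(S-.034*u,.028,71.3)
print(manip.get_obs()["joint_positions"].round(2))
t=Cam("top"); s=Cam("scene"); t.crop(200,180,340,300,5,"pics/g5.png"); s.crop(290,180,450,310,5,"pics/g6.png")
E
```

```text
clk 5.65 pos [ 0.5164 -0.0583  0.0251] F [-0.2 -0.4 -1.2] w 0.0395 | travel [0.1069, 0.3078, 0.0072] rot [-0.0005, -0.0005, 0.0003] rows 2.6
[-0.04  0.68  0.58  2.04 -1.19  1.08  1.04]
```

View pics/g5.png

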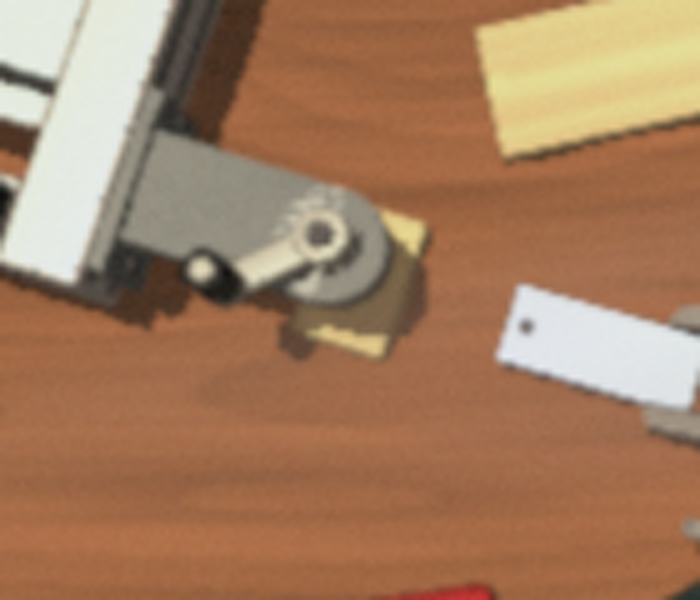

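View pics/g6.png

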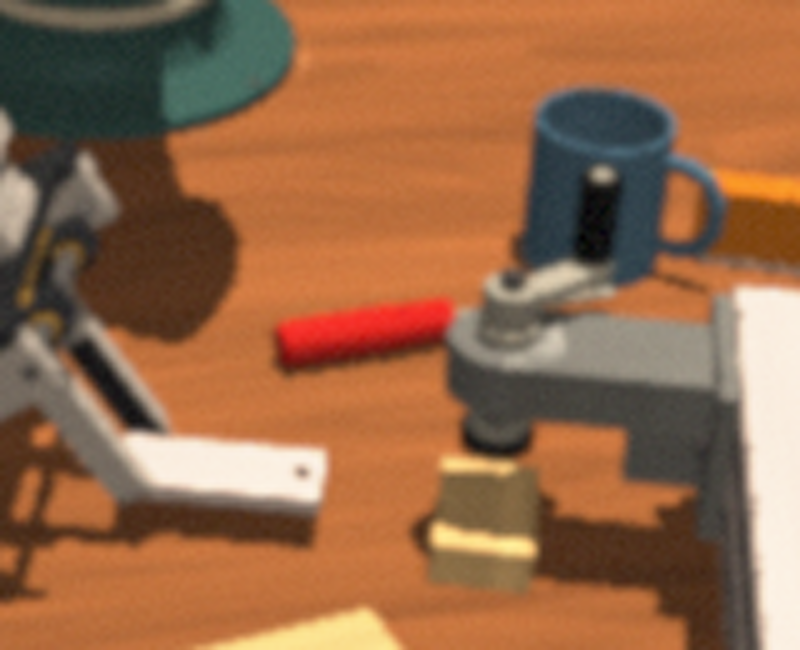

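```bash
python3 - <<'E'
from h import *
t=Cam("top"); s=Cam("scene")
o=manip.get_obs(); 
u,v=uv(71.3); C=o["eef_pos"][:2]+.034*u
print("expected C",C, "joints",o["joint_positions"].round(3))
print(plate(t,.0316,(290,225,342,270)))
# expected pixel of front corners top face in each camera (z .0316), dot end
for x,y in ((.05,.02),(.05,-.02)):
    p=np.r_[C+x*u+y*v,.0316]; print("top",t.proj(p)-[200,180],(t.proj(p)-[200,180])*5,"scene",(s.proj(p)-[290,180])*5)
E
```

```text
expected C [ 0.52803583 -0.02539569] joints [-0.042  0.681  0.584  2.042 -1.188  1.083  1.036]
(array([ 0.52874573, -0.02551205]), (100.88031768798828, 41.1412353515625), np.float32(71.45556), array([ 0.52865639, -0.02596586,  0.0316    ]), 601.5)
top [98.60727324 71.38366443] [493.03636621 356.91832215] scene [323.11193549 447.30016013]
top [103.34928363  56.24388516] [516.74641814 281.2194258 ] scene [316.26773878 495.11264162]
```

```bash
python3 - <<'E'
from h import *
t=Cam("top"); s=Cam("scene")
u,v=uv(71.3)
for z in (.018,.021):
  for (a,b),(x,y) in (((430,237),(-.024,-.036)),((385,357),(-.024,.036))):
    p=t.onz(200+a/5,180+b/5,z)[:2]; print(z,"S from corner",p-x*u-y*v)
im=t.img[215:265,255:295]; cv2.imwrite("pics/pad.png",cv2.resize(im,None,fx=14,fy=14,interpolation=cv2.INTER_CUBIC))
E
```

```text
0.018 S from corner [0.56278896 0.09443554]
0.018 S from corner [0.57009988 0.09545392]
0.021 S from corner [0.56229965 0.0941398 ]
0.021 S from corner [0.5697705  0.09509488]
```

View pics/pad.png

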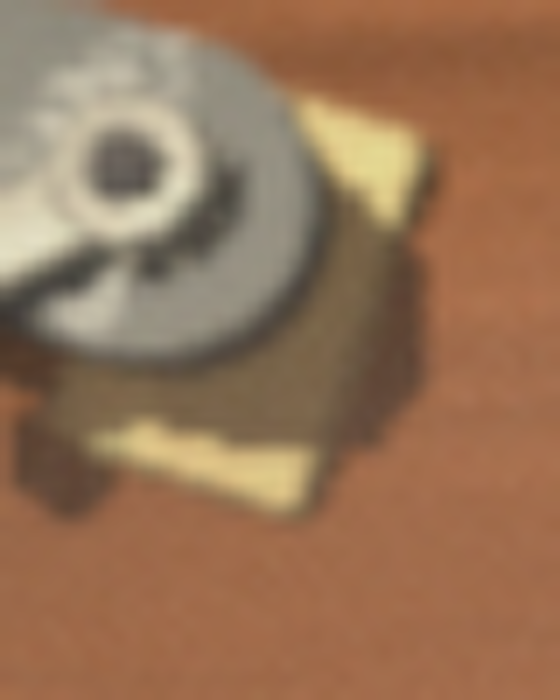

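```bash
python3 - <<'E'
from h import *
t=Cam("top"); u,v=uv(71.4)
f=lambda x,y:(255+(x+.5)/14-.5,215+(y+.5)/14-.5)
z=.02
A=t.onz(*f(427,143),z)[:2];B=t.onz(*f(300,518),z)[:2]
print(np.linalg.norm(A-B),np.degrees(np.arctan2(*(A-B)[::-1])),A+.024*u+.036*v,B+.024*u-.036*v)
for z in (.14,.15,.155): print("hub",t.onz(*f(122,165),z)[:2])
N=np.array([t.onz(*f(*q),.121)[:2] for q in [(230,45),(275,85),(308,130),(325,195),(312,255),(280,305),(235,343),(180,360)]])
c=np.linalg.lstsq(np.c_[2*N,np.ones(len(N))],(N**2).sum(1),rcond=None)[0]; print("nose circle",c[:2],np.sqrt(c[2]+c[0]**2+c[1]**2))
E
```

```text
0.07220398966714166 -19.723048309132317 [0.56932771 0.09652251] [0.5695989 0.0979244]
hub [0.57352715 0.1001655 ]
hub [0.57185463 0.09866968]
hub [0.57101837 0.09792177]
nose circle [0.57109114 0.09741031] 0.027787473085223453
```

```bash
python3 - <<'E'
from h import *
S=np.array([.570,.0973]);u,_=uv(71)
goal(S-.034*u,.028,71)
E
```

```text
clk 6.00 pos [ 0.5169 -0.0571  0.0254] F [ 0.9  0.5 -0.4] w 0.0394 | travel [0.105, 0.3056, 0.0066] rot [-0.0004, -0.0003, -0.001] rows 2.6
```

Request:
{"fn": "step_arm", "kwargs": {
  "commands": [
    {"travel": [0.0,0.0,0.0066],"delta_rot": [-0.0004,-0.0003,-0.001],"hand": -1},
    {"travel": [0.035,0.102,0.0066],"delta_rot": [-0.0004,-0.0003,-0.001],"hand": -1},
    {"travel": [0.07,0.204,0.0066],"delta_rot": [-0.0004,-0.0003,-0.001],"hand": -1},
    {"travel": [0.105,0.3056,0.0066],"delta_rot": [-0.0004,-0.0003,-0.001],"hand": -1},
    {"travel": [0.105,0.3056,0.0066],"delta_rot": [-0.0004,-0.0003,-0.001],"hand": -1},
    {"travel": [0.105,0.3056,0.0066],"delta_rot": [-0.0004,-0.0003,-0.001],"hand": -1}
  ]
}}

```text
clock: 6.6
eef_pos: [0.5589, 0.0657, 0.0285]
orientation: [-0.175, 0.776, 0.554, 0.245]
contact_force: [-1.0, 0.1, -0.1]
width: 0.0393
```

```bash
python3 - <<'E'
from h import *
S=np.array([.570,.0973]);u,_=uv(71)
goal(S-.034*u,.028,71)
print(manip.get_obs()["joint_positions"].round(3))
E
```

```text
clk 6.60 pos [0.5589 0.0657 0.0285] F [-1.   0.1 -0.1] w 0.0393 | travel [-0.0, -0.0014, -0.0012] rot [0.0, 0.0001, -0.0002] rows 0.0
[-0.054  0.598  0.272  2.047 -1.186  0.83   0.816]
```

Request:
{"fn": "step_arm", "kwargs": {
  "commands": [
    {"travel": [0,-0.001,-0.004],"delta_rot": [0,0,0],"hand": -1},
    {"travel": [0,-0.001,-0.0075],"delta_rot": [0,0,0],"hand": -1},
    {"travel": [0,-0.001,-0.0075],"delta_rot": [0,0,0],"hand": -1},
    {"travel": [0,-0.001,-0.0075],"delta_rot": [0,0,0],"hand": -1}
  ]
}}

```text
clock: 7.0
eef_pos: [0.5589, 0.064, 0.026]
orientation: [-0.174, 0.776, 0.554, 0.245]
contact_force: [-6.8, -4.9, 14.2]
width: 0.0395
```

Request:
{"fn": "step_arm", "kwargs": {
  "commands": [
    {"travel": [0,0,-0.0025],"delta_rot": [0,0,0],"hand": -1},
    {"travel": [0,0,-0.0025],"delta_rot": [0,0,0],"hand": -1}
  ]
}}

```text
clock: 7.2
eef_pos: [0.5589, 0.0639, 0.0258]
orientation: [-0.175, 0.776, 0.553, 0.246]
contact_force: [-5.4, 0.1, 15.7]
width: 0.0399
```

Request:
{"fn": "step_arm", "kwargs": {
  "commands": [
    {"travel": [0,0,-0.0025],"delta_rot": [0,0,0],"hand": -1},
    {"travel": [0,0,-0.0025],"delta_rot": [0,0,0],"hand": -1}
  ]
}}

```text
clock: 7.4
eef_pos: [0.5589, 0.0639, 0.0257]
orientation: [-0.176, 0.776, 0.553, 0.247]
contact_force: [-6.2, 2.0, 16.3]
width: 0.0392
```

Request:
{"fn": "step_arm", "kwargs": {
  "commands": [
    {"travel": [0,0,0],"delta_rot": [0,0,0],"hand": 0.1},
    {"travel": [0,0,0],"delta_rot": [0,0,0],"hand": 0.3},
    {"travel": [0,0,0],"delta_rot": [0,0,0],"hand": 0.3}
  ]
}}

```text
clock: 7.7
eef_pos: [0.5588, 0.0632, 0.0255]
orientation: [-0.176, 0.776, 0.553, 0.247]
contact_force: [-0.5, -0.4, -0.5]
width: 0.0593
```

```bash
python3 - <<'E'
from h import *
S=np.array([.570,.0973]);u,_=uv(71)
goal(S-.034*u,.0257,71)
s=Cam("scene"); s.crop(330,220,430,310,7,"pics/i1.png");t=Cam("top"); t.crop(230,190,330,270,7,"pics/i2.png")
E
```

```text
clk 7.70 pos [0.5588 0.0632 0.0255] F [-0.5 -0.4 -0.5] w 0.0593 | travel [0.0003, 0.0049, 0.0006] rot [-0.0006, 0.0002, 0.0003] rows 0.0
```

View pics/i1.png

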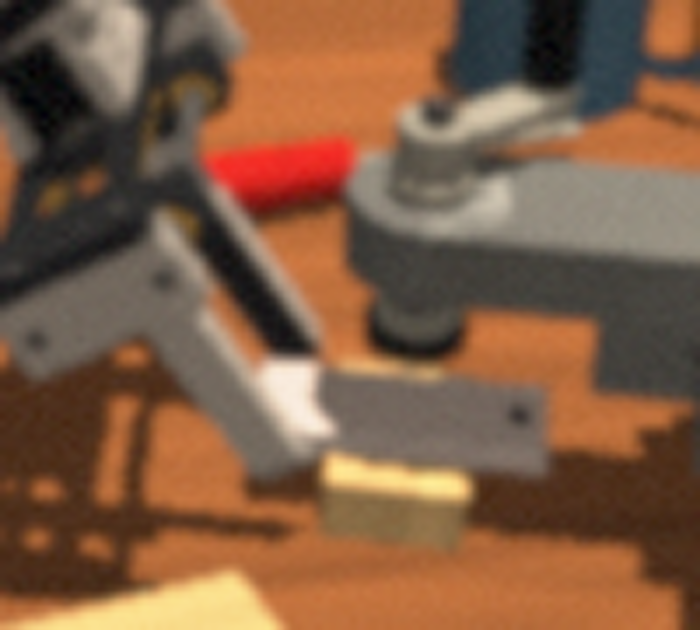

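View pics/i2.png

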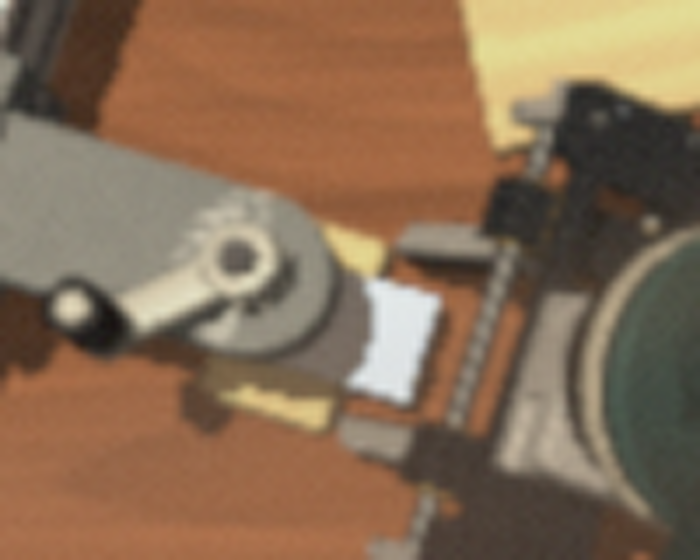

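```bash
python3 - <<'E'
from h import *
t=Cam("top");s=Cam("scene"); u,v=uv(71); S=np.array([.570,.0973])
f=lambda x,y:(230+(x+.5)/7-.5,190+(y+.5)/7-.5)
g=lambda x,y:(330+(x+.5)/7-.5,220+(y+.5)/7-.5)
A=t.onz(*f(441,290),.032)[:2];B=t.onz(*f(407,404),.032)[:2]
print(np.linalg.norm(A-B),np.degrees(np.arctan2(*(A-B)[::-1])), "centre offset u,v",((A+B)/2+.05*u-S)@u,((A+B)/2-S)@v)
# scene front corners: top face far (547,388), near (547,467)?, bottom near (547,477)
for z in (.028,.030,.032,.034):
    print(z,[((s.proj(np.r_[S-.0015*u+.05*u+y*v,z])-[330,220])*7).round() for y in (.02,-.02)],((s.proj(np.r_[S-.0015*u+.05*u-.02*v,z-.01])-[330,220])*7).round())
E
```

```text
0.04293842511884365 -17.74958334179936 centre offset u,v -6.299069741691906e-05 -0.0032057694755564877
0.028 [array([538., 390.]), array([538., 459.])] [535. 483.]
0.03 [array([539., 386.]), array([539., 454.])] [535. 478.]
0.032 [array([539., 381.]), array([539., 450.])] [536. 473.]
0.034 [array([540., 376.]), array([540., 445.])] [537. 469.]
```

```bash
python3 - <<'E'
from h import *
s=Cam("scene"); u,v=uv(71); S=np.array([.570,.0973])
pr=lambda x,y,z:(s.proj(np.r_[S+x*u+y*v,z])).round(2)
print("lug bottom edge near",pr(0,-.027,.093),pr(.04,-.027,.093)," top edge near",pr(.0,-.027,.121),pr(.04,-.027,.121))
print("pad near top",pr(-.024,-.036,.0222),pr(.024,-.036,.0222),"bottom",pr(-.024,-.036,0),pr(.024,-.036,0))
print("beam near-bottom? ",pr(.105,-.2,.048),pr(.105,-.2,.128))
print("foot front bottom", pr(0,-.018,.061), "left",pr(-.018,0,.061))
for uu in (386,390,398,404,406): print(uu,[(r,int(s.img[r,uu].mean())) for r in range(246,272)])
s.crop(370,235,420,305,10,"pics/j.png")
E
```

```text
lug bottom edge near [388.7  262.79] [406.16 264.47]  top edge near [389.79 252.68] [407.47 254.34]
pad near top [375.79 288.52] [396.13 290.58] bottom [375.09 295.9 ] [395.24 297.97]
beam near-bottom?  [435.66 333.36] [441.25 302.81]
foot front bottom [387.62 271.82] left [380.31 266.74]
386 [(246, 91), (247, 93), (248, 97), (249, 120), (250, 135), (251, 131), (252, 112), (253, 81), (254, 61), (255, 64), (256, 60), (257, 61), (258, 59), (259, 64), (260, 59), (261, 64), (262, 60), (263, 66), (264, 72), (265, 79), (266, 77), (267, 63), (268, 42), (269, 21), (270, 50), (271, 102)]
390 [(246, 100), (247, 108), (248, 98), (249, 99), (250, 124), (251, 141), (252, 140), (253, 119), (254, 84), (255, 70), (256, 62), (257, 66), (258, 66), (259, 65), (260, 64), (261, 64), (262, 65), (263, 60), (264, 63), (265, 67), (266, 76), (267, 78), (268, 64), (269, 36), (270, 31), (271, 65)]
398 [(246, 139), (247, 148), (248, 160), (249, 178), (250, 171), (251, 160), (252, 147), (253, 129), (254, 99), (255, 72), (256, 63), (257, 63), (258, 62), (259, 61), (260, 63), (261, 61), (262, 64), (263, 74), (264, 91), (265, 107), (266, 121), (267, 127), (268, 129), (269, 122), (270, 120), (271, 118)]
404 [(246, 139), (247, 138), (248, 141), (249, 141), (250, 139), (251, 139), (252, 136), (253, 133), (254, 119), (255, 90), (256, 66), (257, 65), (258, 63), (259, 63), (260, 64), (261, 66), (262, 65), (263, 71), (264, 86), (265, 107), (266, 125), (267, 128), (268, 129), (269, 122), (270, 120), (271, 116)]
406 [(246, 139), (247, 139), (248, 141), (249, 138), (250, 140), (251, 139), (252, 137), (253, 136), (254, 124), (255, 93), (256, 68), (257, 63), (258, 64), (259, 64), (260, 62), (261, 66), (262, 64), (263, 68), (264, 81), (265, 106), (266, 124), (267, 127), (268, 127), (269, 122), (270, 120), (271, 120)]
```

View pics/j.png

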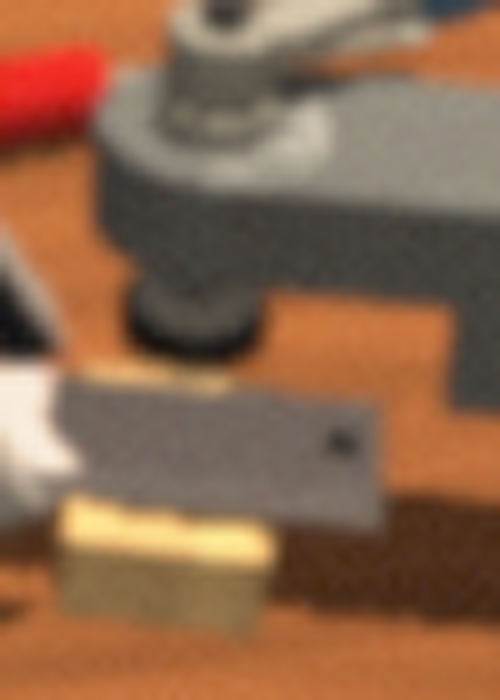

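```bash
python3 - <<'E'
from h import *
t=Cam("top"); print(plate(t,.04,(375,225,440,265))); t.crop(330,190,460,290,5,"pics/k.png")
u,v=uv(71)
goal([.5588-.12*u[0],.0632-.12*u[1]],.06,71)
E
```

```text
(array([ 0.54074585, -0.24043051]), (89.57621765136719, 40.64924621582031), np.float32(83.0545), array([ 0.54107026, -0.24386701,  0.04      ]), 497.0)
clk 8.00 pos [0.5588 0.0638 0.0256] F [-0.6  0.8  0.7] w 0.0614 | travel [-0.0978, -0.2852, 0.0859] rot [-0.0007, 0.0003, 0.0002] rows 2.5
```

View pics/k.png

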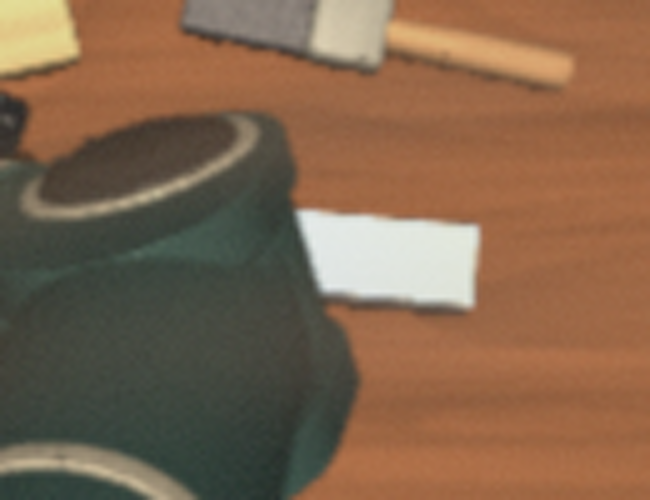

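Request:
{"fn": "step_arm", "kwargs": {
  "commands": [
    {"travel": [-0.033,-0.095,0.005],"delta_rot": [0,0,0],"hand": 0.3},
    {"travel": [-0.098,-0.285,0.01],"delta_rot": [0,0,0],"hand": 0.3},
    {"travel": [-0.098,-0.285,0.05],"delta_rot": [0,0,0],"hand": 0.3},
    {"travel": [-0.08,-0.4,0.2],"delta_rot": [0,0,0.0333],"hand": 0.3},
    {"travel": [-0.054,-0.84,0.22],"delta_rot": [0,0,0.0333],"hand": 0.3},
    {"travel": [-0.054,-0.84,0.22],"delta_rot": [0,0,0.0333],"hand": 0.3},
    {"travel": [-0.054,-0.84,0.22],"delta_rot": [0,0,0.0333],"hand": 0.3},
    {"travel": [-0.054,-0.84,0.22],"delta_rot": [0,0,0.0333],"hand": 0.3},
    {"travel": [-0.054,-0.84,0.18],"delta_rot": [0,0,0.0333],"hand": 0.3},
    {"travel": [-0.054,-0.84,0.12],"delta_rot": [0,0,0.0333],"hand": 0.3}
  ]
}}

```text
clock: 9.0
eef_pos: [0.5375, -0.2739, 0.0736]
orientation: [-0.199, 0.715, 0.631, 0.227]
contact_force: [-0.1, 1.0, -0.4]
width: 0.0612
```

```bash
python3 - <<'E'
from h import *
goal([.5373,-.2690],.0337,83)
print(manip.get_obs()["joint_positions"].round(2))
E
```

```text
clk 9.00 pos [ 0.5375 -0.2739  0.0736] F [-0.1  1.  -0.4] w 0.0612 | travel [-0.0004, 0.0123, -0.0998] rot [-0.0005, 0.0003, 0.0005] rows 0.8
[ 0.4   0.79  0.43  1.56 -0.8   1.38  1.03]
```

```bash
python3 - <<'E'
from h import *
t=Cam("top"); print(plate(t,.04,(370,220,440,265))); t.crop(360,205,450,275,8,"pics/k2.png")
E
```

```text
(array([ 0.54156219, -0.23483923]), (100.74015808105469, 41.14387130737305), np.float32(82.742256), array([ 0.54169177, -0.23603016,  0.04      ]), 612.5)
```

View pics/k2.png

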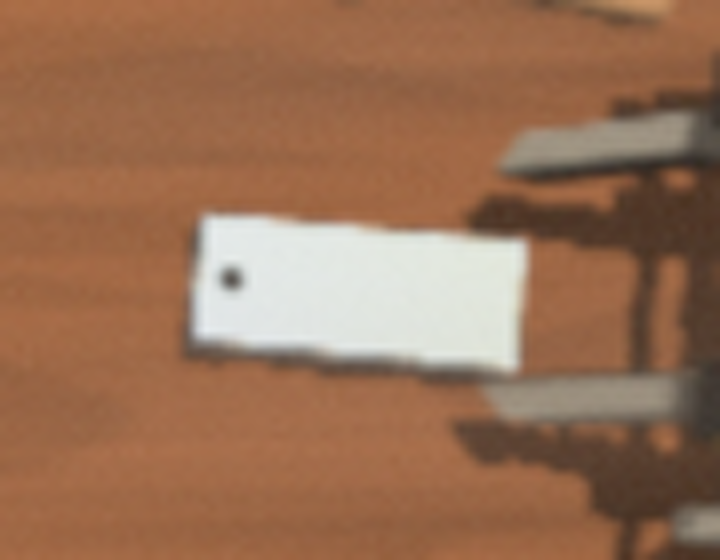

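Request:
{"fn": "step_arm", "kwargs": {
  "commands": [
    {"travel": [-0.0004,0.0123,-0.08],"delta_rot": [-0.0005,0.0003,0.0005],"hand": 0.3},
    {"travel": [-0.0004,0.0123,-0.1],"delta_rot": [-0.0005,0.0003,0.0005],"hand": 0.3},
    {"travel": [-0.0004,0.0123,-0.1],"delta_rot": [-0.0005,0.0003,0.0005],"hand": 0.3},
    {"travel": [-0.0004,0.0123,-0.1],"delta_rot": [-0.0005,0.0003,0.0005],"hand": 0.3},
    {"travel": [-0.0004,0.0123,-0.1],"delta_rot": [-0.0005,0.0003,0.0005],"hand": 0.3},
    {"travel": [-0.0004,0.0123,-0.1],"delta_rot": [-0.0005,0.0003,0.0005],"hand": -1},
    {"travel": [-0.0004,0.0123,-0.1],"delta_rot": [-0.0005,0.0003,0.0005],"hand": -1},
    {"travel": [-0.0004,0.0123,-0.1],"delta_rot": [-0.0005,0.0003,0.0005],"hand": -1},
    {"travel": [-0.0004,0.0123,-0.1],"delta_rot": [-0.0005,0.0003,0.0005],"hand": -1}
  ]
}}

```text
clock: 9.95
eef_pos: [0.5362, -0.2668, 0.0297]
orientation: [-0.202, 0.714, 0.632, 0.225]
contact_force: [0.6, -0.7, 3.4]
width: 0.0395
```

```bash
python3 - <<'E'
from h import *
goal([.5373,-.2690],.0337,83)
E
```

```text
clk 9.95 pos [ 0.5362 -0.2668  0.0297] F [ 0.6 -0.7  3.4] w 0.0395 | travel [0.0028, -0.0055, 0.0101] rot [-0.0005, -0.0006, -0.0002] rows 0.1
```

Request:
{"fn": "step_arm", "kwargs": {
  "commands": [
    {"travel": [0,0,0],"delta_rot": [0,0,0],"hand": 0.1},
    {"travel": [0.0028,-0.0055,0.0101],"delta_rot": [-0.0005,-0.0006,-0.0002],"hand": 0.1},
    {"travel": [0.0028,-0.0055,0.0101],"delta_rot": [-0.0005,-0.0006,-0.0002],"hand": 0.1},
    {"travel": [0.0028,-0.0055,0.0101],"delta_rot": [-0.0005,-0.0006,-0.0002],"hand": 0.1}
  ]
}}

```text
clock: 10.35
eef_pos: [0.5373, -0.2691, 0.0338]
orientation: [-0.199, 0.714, 0.632, 0.225]
contact_force: [0.2, 0.2, 0.6]
width: 0.0515
```

```bash
python3 - <<'E'
from h import *
goal([.5373,-.2690],.0337,83)
E
```

```text
clk 10.35 pos [ 0.5373 -0.2691  0.0338] F [0.2 0.2 0.6] w 0.0515 | travel [0.0, 0.0001, -0.0002] rot [0.0, 0.0001, 0.0001] rows 0.0
```

Request:
{"fn": "step_arm", "kwargs": {
  "commands": [
    {"travel": [0,0,0],"delta_rot": [0,0,0],"hand": -1},
    {"travel": [0,0,0],"delta_rot": [0,0,0],"hand": -1},
    {"travel": [0,0,0],"delta_rot": [0,0,0],"hand": -1},
    {"travel": [0,0,0.03],"delta_rot": [0,0,0],"hand": -1},
    {"travel": [0,0,0.2],"delta_rot": [0,0,0],"hand": -1},
    {"travel": [0,0,0.2],"delta_rot": [0,0,0],"hand": -1},
    {"travel": [0,0,0.2],"delta_rot": [0,0,0],"hand": -1}
  ]
}}

```text
clock: 11.05
eef_pos: [0.5384, -0.2701, 0.1173]
orientation: [-0.197, 0.714, 0.633, 0.226]
contact_force: [0.0, -0.5, -2.6]
width: 0.0395
```

```bash
python3 - <<'E'
from h import *
S=np.array([.570,.0973]);u,_=uv(71)
goal(S-.034*u-.13*u,.040,71)
s=Cam("scene"); s.crop(180,180,340,320,5,"pics/l1.png")
t=Cam("top"); print(plate(t,.03,(370,220,440,265))); 
E
```

```text
clk 11.05 pos [ 0.5384 -0.2701  0.1173] F [ 0.  -0.5 -2.6] w 0.0395 | travel [-0.0545, 0.531, -0.1932] rot [0.0006, 0.0007, -0.0333] rows 4.5
(array([ 0.55402765, -0.24634254]), (120.22521209716797, 53.12660598754883), np.float32(88.0837), array([ 0.55458194, -0.24758628,  0.03      ]), 737.5)
```

View pics/l1.png

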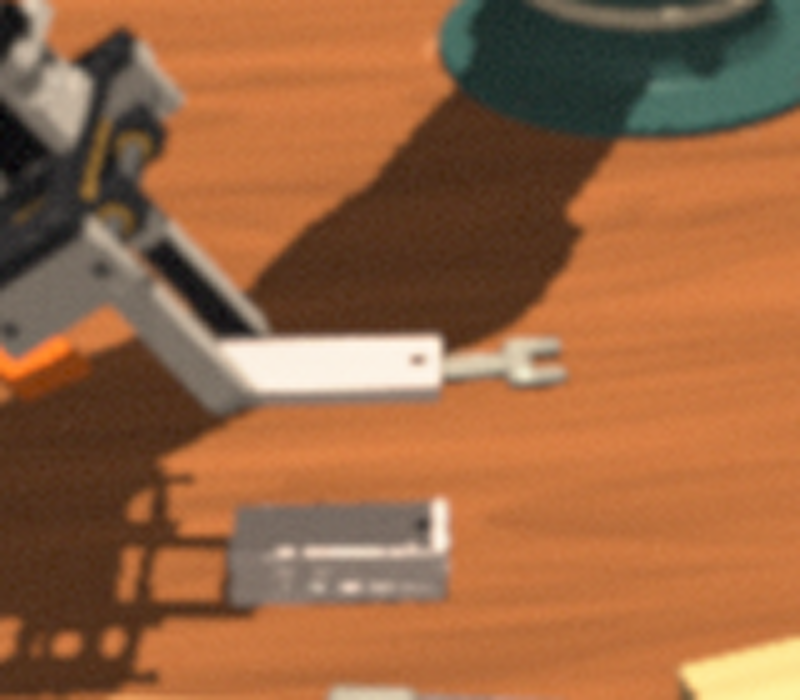

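Request:
{"fn": "step_arm", "kwargs": {
  "commands": [
    {"travel": [-0.0545,0.531,-0.02],"delta_rot": [0.0006,0.0007,-0.0333],"hand": -1},
    {"travel": [-0.0545,0.531,-0.02],"delta_rot": [0.0006,0.0007,-0.0333],"hand": -1},
    {"travel": [-0.0545,0.531,-0.02],"delta_rot": [0.0006,0.0007,-0.0333],"hand": -1},
    {"travel": [-0.0545,0.531,-0.02],"delta_rot": [0.0006,0.0007,-0.0333],"hand": -1},
    {"travel": [-0.0545,0.531,-0.1],"delta_rot": [0.0006,0.0007,-0.0333],"hand": -1},
    {"travel": [-0.0545,0.531,-0.193],"delta_rot": [0.0006,0.0007,-0.0333],"hand": -1},
    {"travel": [-0.0545,0.531,-0.193],"delta_rot": [0.0006,0.0007,-0.0333],"hand": -1},
    {"travel": [-0.0545,0.531,-0.193],"delta_rot": [0.0006,0.0007,-0.0333],"hand": -1},
    {"travel": [-0.0545,0.531,-0.193],"delta_rot": [0.0006,0.0007,-0.0333],"hand": -1},
    {"travel": [-0.0545,0.531,-0.193],"delta_rot": [0.0006,0.0007,-0.0333],"hand": -1}
  ]
}}

```text
clock: 12.15
eef_pos: [0.5162, -0.0572, 0.038]
orientation: [-0.176, 0.777, 0.553, 0.245]
contact_force: [0.2, 0.4, -1.6]
width: 0.0391
```

```bash
python3 - <<'E'
from h import *
S=np.array([.570,.0973]);u,v=uv(71)
goal(S-.034*u,.040,71)
o=manip.get_obs(); print(o["dq"].round(2)); C=o["eef_pos"][:2]+.034*u
t=Cam("top"); s=Cam("scene");r=plate(t,o["eef_pos"][2]+.0063,(290,225,342,270)); print(r,"off",(r[0]-C)@u,(r[0]-C)@v); s.crop(290,180,450,310,5,"pics/m.png")
E
```

```text
clk 12.15 pos [ 0.5162 -0.0572  0.038 ] F [ 0.2  0.4 -1.6] w 0.0391 | travel [0.1069, 0.3059, 0.0051] rot [-0.0005, -0.0002, 0.0001] rows 2.6
[-0.  0. -0.  0. -0. -0.  0.]
(array([ 0.52779211, -0.02407527]), (100.91447448730469, 41.60575866699219), np.float32(71.6372), array([ 0.52882465, -0.02289778,  0.04427603]), 613.5) off 0.0011230170409414833 -0.00020363763707229574
```

View pics/m.png

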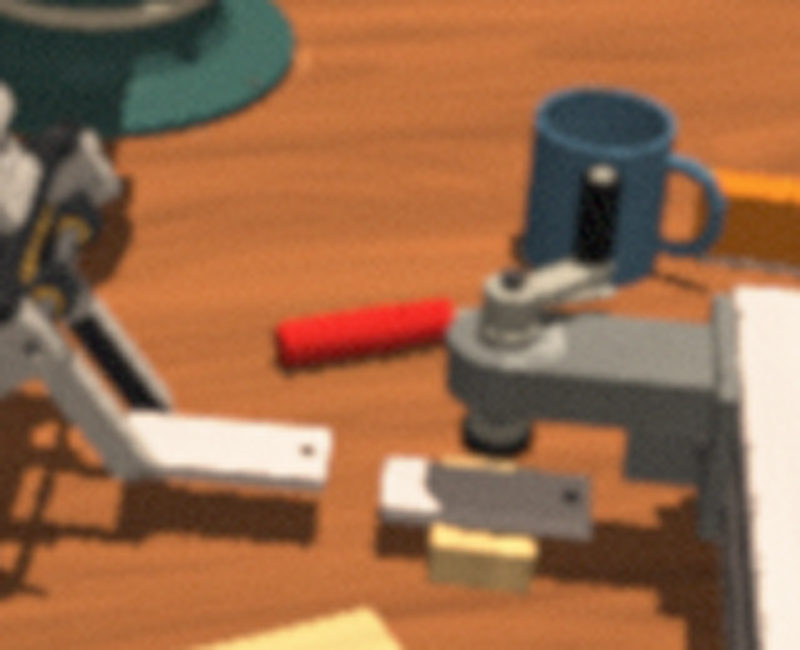

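Request:
{"fn": "step_arm", "kwargs": {
  "commands": [
    {"travel": [0.0,0.0,0.006],"delta_rot": [-0.0005,-0.0002,0.0001],"hand": -1},
    {"travel": [0.035,0.1,0.006],"delta_rot": [-0.0005,-0.0002,0.0001],"hand": -1},
    {"travel": [0.07,0.2,0.006],"delta_rot": [-0.0005,-0.0002,0.0001],"hand": -1},
    {"travel": [0.106,0.303,0.006],"delta_rot": [-0.0005,-0.0002,0.0001],"hand": -1},
    {"travel": [0.106,0.303,0.005],"delta_rot": [-0.0005,-0.0002,0.0001],"hand": -1},
    {"travel": [0.106,0.303,0.003],"delta_rot": [-0.0005,-0.0002,0.0001],"hand": -1},
    {"travel": [0.106,0.303,0.0015],"delta_rot": [-0.0005,-0.0002,0.0001],"hand": -1}
  ]
}}

```text
clock: 12.95
eef_pos: [0.5584, 0.0632, 0.0385]
orientation: [-0.174, 0.777, 0.554, 0.245]
contact_force: [0.4, -0.3, -1.7]
width: 0.0395
```

Request:
{"fn": "step_arm", "kwargs": {
  "commands": [
    {"travel": [0,0,-0.002],"delta_rot": [0,0,0],"hand": -1}
  ]
}}

```text
clock: 13.05
eef_pos: [0.5584, 0.062, 0.0376]
orientation: [-0.174, 0.777, 0.553, 0.245]
contact_force: [0.1, 0.3, -0.5]
width: 0.0394
```

Request:
{"fn": "step_arm", "kwargs": {
  "commands": [
    {"travel": [0,0,-0.002],"delta_rot": [0,0,0],"hand": -1}
  ]
}}

```text
clock: 13.15
eef_pos: [0.5584, 0.061, 0.0368]
orientation: [-0.174, 0.778, 0.552, 0.245]
contact_force: [-0.2, 0.4, 0.2]
width: 0.0394
```

Request:
{"fn": "step_arm", "kwargs": {
  "commands": [
    {"travel": [0,0,-0.002],"delta_rot": [0,0,0],"hand": -1}
  ]
}}

```text
clock: 13.25
eef_pos: [0.5583, 0.0607, 0.0363]
orientation: [-0.174, 0.778, 0.552, 0.245]
contact_force: [-4.7, 0.2, 11.0]
width: 0.0394
```

Request:
{"fn": "step_arm", "kwargs": {
  "commands": [
    {"travel": [0.001,0.009,0.002],"delta_rot": [0,0,0],"hand": -1},
    {"travel": [0.001,0.009,0.002],"delta_rot": [0,0,0],"hand": -1},
    {"travel": [0.001,0.009,0.0005],"delta_rot": [0,0,0],"hand": -1}
  ]
}}

```text
clock: 13.55
eef_pos: [0.5589, 0.0639, 0.0366]
orientation: [-0.174, 0.778, 0.552, 0.245]
contact_force: [-4.9, -5.1, 9.9]
width: 0.0392
```

```bash
python3 - <<'E'
from h import *
S=np.array([.570,.0973]);u,v=uv(71)
goal(S-.035*u,.037,71); print(manip.get_obs()["joint_positions"].round(3))
E
```

```text
clk 13.55 pos [0.5589 0.0639 0.0366] F [-4.9 -5.1  9.9] w 0.0392 | travel [-0.0008, 0.0007, 0.0011] rot [0.0001, 0.0, 0.0008] rows 0.0
[-0.017  0.575  0.23   2.047 -1.149  0.813  0.779]
```

Now release and retreat straight back.

Request:
{"fn": "step_arm", "kwargs": {
  "commands": [
    {"travel": [0,0,0],"delta_rot": [0,0,0],"hand": 0.1},
    {"travel": [0,0,0],"delta_rot": [0,0,0],"hand": 0.3},
    {"travel": [0,0,0],"delta_rot": [0,0,0],"hand": 0.3},
    {"travel": [-0.033,-0.095,0.005],"delta_rot": [0,0,0],"hand": 0.3},
    {"travel": [-0.098,-0.285,0.01],"delta_rot": [0,0,0],"hand": 0.3},
    {"travel": [-0.098,-0.285,0.05],"delta_rot": [0,0,0],"hand": 0.3},
    {"travel": [-0.08,-0.4,0.18],"delta_rot": [0,0,0.0333],"hand": 0.3},
    {"travel": [-0.054,-0.835,0.19],"delta_rot": [0,0,0.0333],"hand": 0.3},
    {"travel": [-0.054,-0.835,0.19],"delta_rot": [0,0,0.0333],"hand": 0.3},
    {"travel": [-0.054,-0.835,0.19],"delta_rot": [0,0,0.0333],"hand": 0.3},
    {"travel": [-0.054,-0.835,0.15],"delta_rot": [0,0,0.0333],"hand": 0.3},
    {"travel": [-0.054,-0.835,0.08],"delta_rot": [0,0,0.0333],"hand": 0.3}
  ]
}}

```text
clock: 14.75
eef_pos: [0.5372, -0.2765, 0.0691]
orientation: [-0.195, 0.718, 0.629, 0.225]
contact_force: [-0.4, 0.3, 0.2]
width: 0.0617
```

```bash
python3 - <<'E'
from h import *
t=Cam("top"); s=Cam("scene"); print(plate(t,.03,(370,220,440,265))); t.crop(230,190,330,270,5,"pics/n0.png");t.crop(360,205,450,275,6,"pics/n1.png"); s.crop(330,220,430,310,7,"pics/n2.png")
goal([.5373,-.2690],.0237,83); print(manip.get_obs()["dq"].round(2))
E
```

```text
(array([ 0.54169611, -0.23559795]), (100.55908966064453, 40.7320442199707), np.float32(82.907455), array([ 0.54162477, -0.23641143,  0.03      ]), 601.5)
clk 14.85 pos [ 0.5357 -0.2697  0.0654] F [-0.   0.1 -0.2] w 0.0610 | travel [0.0039, 0.0017, -0.1042] rot [-0.0003, -0.0006, 0.001] rows 0.8
[-0.03 -0.06  0.   -0.    0.01  0.04 -0.03]
```

View pics/n0.png

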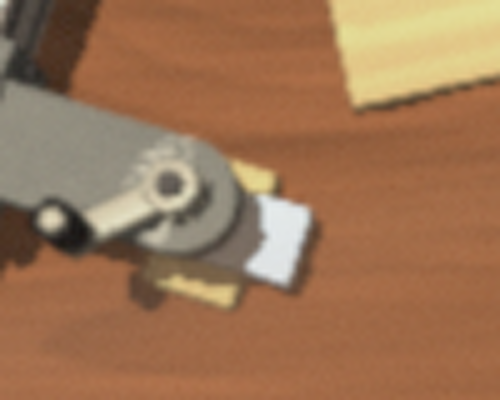

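View pics/n1.png

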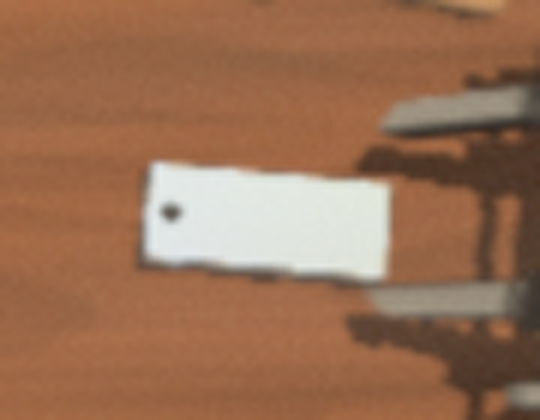

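View pics/n2.png

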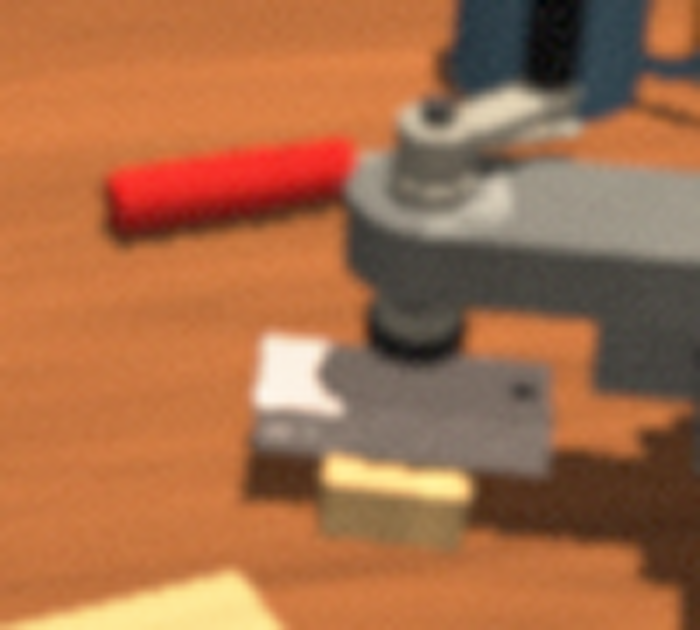

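Request:
{"fn": "step_arm", "kwargs": {
  "commands": [
    {"travel": [0.0045,0.0,-0.06],"delta_rot": [-0.0003,-0.0006,0.001],"hand": 0.3},
    {"travel": [0.0045,0.0,-0.102],"delta_rot": [-0.0003,-0.0006,0.001],"hand": 0.2},
    {"travel": [0.0045,0.0,-0.102],"delta_rot": [-0.0003,-0.0006,0.001],"hand": 0.2},
    {"travel": [0.0045,0.0,-0.102],"delta_rot": [-0.0003,-0.0006,0.001],"hand": 0.2},
    {"travel": [0.0045,0.0,-0.102],"delta_rot": [-0.0003,-0.0006,0.001],"hand": 0.2}
  ]
}}

```text
clock: 15.35
eef_pos: [0.538, -0.2698, 0.0258]
orientation: [-0.199, 0.714, 0.632, 0.225]
contact_force: [0.5, -1.1, 0.4]
width: 0.0563
```

```bash
python3 - <<'E'
from h import *
goal([.5375,-.2697],.0237,82.9); print(manip.get_obs()["dq"].round(2))
E
```

```text
clk 15.35 pos [ 0.538  -0.2698  0.0258] F [ 0.5 -1.1  0.4] w 0.0563 | travel [-0.0013, 0.0004, -0.0053] rot [0.0001, 0.0001, -0.0003] rows 0.0
[ 0.  0. -0.  0. -0. -0.  0.]
```

Request:
{"fn": "step_arm", "kwargs": {
  "commands": [
    {"travel": [-0.0013,0.0004,-0.0053],"delta_rot": [0,0,0],"hand": 0.2},
    {"travel": [-0.0013,0.0004,-0.0053],"delta_rot": [0,0,0],"hand": 0.2},
    {"travel": [-0.0013,0.0004,-0.0053],"delta_rot": [0,0,0],"hand": -1},
    {"travel": [-0.0013,0.0004,-0.0053],"delta_rot": [0,0,0],"hand": -1},
    {"travel": [-0.0013,0.0004,-0.0053],"delta_rot": [0,0,0],"hand": -1},
    {"travel": [-0.0013,0.0004,-0.0053],"delta_rot": [0,0,0],"hand": -1}
  ]
}}

```text
clock: 15.95
eef_pos: [0.5375, -0.2698, 0.0238]
orientation: [-0.199, 0.714, 0.632, 0.225]
contact_force: [0.2, -0.2, 2.9]
width: 0.0393
```

Request:
{"fn": "step_arm", "kwargs": {
  "commands": [
    {"travel": [0,0,0.03],"delta_rot": [0,0,0],"hand": -1},
    {"travel": [0,0,0.2],"delta_rot": [0,0,0],"hand": -1},
    {"travel": [0,0,0.2],"delta_rot": [0,0,0],"hand": -1},
    {"travel": [0,0,0.2],"delta_rot": [0,0,0],"hand": -1}
  ]
}}

```text
clock: 16.35
eef_pos: [0.5386, -0.2708, 0.1072]
orientation: [-0.196, 0.714, 0.633, 0.226]
contact_force: [-0.6, -0.5, -0.8]
width: 0.0396
```

```bash
python3 - <<'E'
from h import *
S=np.array([.570,.0973]);u,_=uv(71)
goal(S-.034*u-.13*u,.0495,71)
s=Cam("scene"); s.crop(180,180,340,320,5,"pics/o1.png")
E
```

```text
clk 16.35 pos [ 0.5386 -0.2708  0.1072] F [-0.6 -0.5 -0.8] w 0.0396 | travel [-0.055, 0.5326, -0.1443] rot [0.0006, 0.0007, -0.0334] rows 4.4
```

View pics/o1.png

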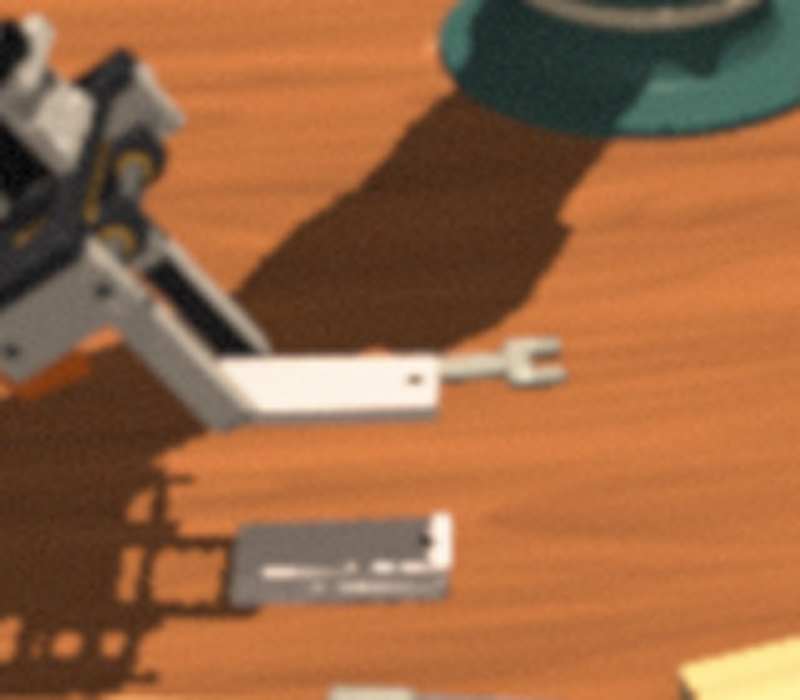

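Request:
{"fn": "step_arm", "kwargs": {
  "commands": [
    {"travel": [-0.055,0.5326,-0.02],"delta_rot": [0.0006,0.0007,-0.0334],"hand": -1},
    {"travel": [-0.055,0.5326,-0.02],"delta_rot": [0.0006,0.0007,-0.0334],"hand": -1},
    {"travel": [-0.055,0.5326,-0.02],"delta_rot": [0.0006,0.0007,-0.0334],"hand": -1},
    {"travel": [-0.055,0.5326,-0.02],"delta_rot": [0.0006,0.0007,-0.0334],"hand": -1},
    {"travel": [-0.055,0.5326,-0.1],"delta_rot": [0.0006,0.0007,-0.0334],"hand": -1},
    {"travel": [-0.055,0.5326,-0.143],"delta_rot": [0.0006,0.0007,-0.0334],"hand": -1},
    {"travel": [-0.055,0.5326,-0.143],"delta_rot": [0.0006,0.0007,-0.0334],"hand": -1},
    {"travel": [-0.055,0.5326,-0.143],"delta_rot": [0.0006,0.0007,-0.0334],"hand": -1},
    {"travel": [-0.055,0.5326,-0.143],"delta_rot": [0.0006,0.0007,-0.0334],"hand": -1},
    {"travel": [-0.055,0.5326,-0.143],"delta_rot": [0.0006,0.0007,-0.0334],"hand": -1}
  ]
}}

```text
clock: 17.4
eef_pos: [0.5164, -0.0576, 0.0487]
orientation: [-0.175, 0.777, 0.553, 0.245]
contact_force: [0.7, -0.8, -0.9]
width: 0.0391
```

```bash
python3 - <<'E'
from h import *
S=np.array([.570,.0973]);u,v=uv(71)
goal(S-.035*u,.0495,71)
o=manip.get_obs(); print(o["dq"].round(2)); C=o["eef_pos"][:2]+.034*u
t=Cam("top"); s=Cam("scene");r=plate(t,o["eef_pos"][2]+.0063,(290,225,342,270)); print(r,"off",(r[0]-C)@u,(r[0]-C)@v); s.crop(310,200,440,300,6,"pics/p.png")
E
```

```text
clk 17.40 pos [ 0.5164 -0.0576  0.0487] F [ 0.7 -0.8 -0.9] w 0.0391 | travel [0.1056, 0.3046, 0.0021] rot [-0.0002, -0.0001, 0.0001] rows 2.6
[-0. -0. -0.  0. -0. -0.  0.]
(array([ 0.52804169, -0.02541936]), (100.77765655517578, 40.99382781982422), np.float32(71.320816), array([ 0.52871513, -0.02485194,  0.05495851]), 620.5) off 0.0002721097779834245 -0.0005376911935468342
```

View pics/p.png

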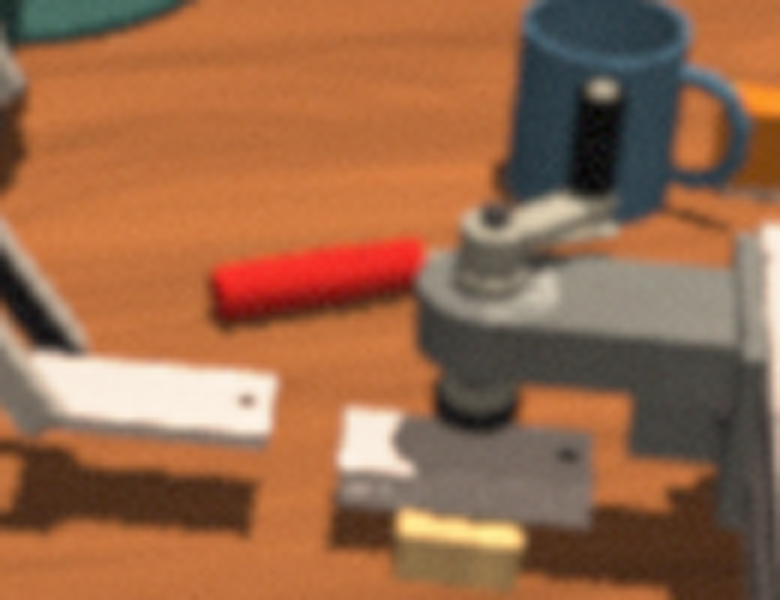

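Request:
{"fn": "step_arm", "kwargs": {
  "commands": [
    {"travel": [0.0,0.0,0.004],"delta_rot": [-0.0002,-0.0001,0.0001],"hand": -1},
    {"travel": [0.035,0.1,0.004],"delta_rot": [-0.0002,-0.0001,0.0001],"hand": -1},
    {"travel": [0.07,0.2,0.004],"delta_rot": [-0.0002,-0.0001,0.0001],"hand": -1},
    {"travel": [0.106,0.305,0.004],"delta_rot": [-0.0002,-0.0001,0.0001],"hand": -1},
    {"travel": [0.107,0.308,0.003],"delta_rot": [-0.0002,-0.0001,0.0001],"hand": -1},
    {"travel": [0.107,0.308,0.001],"delta_rot": [-0.0002,-0.0001,0.0001],"hand": -1},
    {"travel": [0.107,0.308,-0.002],"delta_rot": [-0.0002,-0.0001,0.0001],"hand": -1}
  ]
}}

```text
clock: 18.2
eef_pos: [0.559, 0.0646, 0.0478]
orientation: [-0.174, 0.777, 0.554, 0.245]
contact_force: [-0.8, 0.5, -0.7]
width: 0.0395
```

Request:
{"fn": "step_arm", "kwargs": {
  "commands": [
    {"travel": [0,0.003,-0.0025],"delta_rot": [0,0,0],"hand": -1}
  ]
}}

```text
clock: 18.3
eef_pos: [0.559, 0.0643, 0.0467]
orientation: [-0.174, 0.777, 0.553, 0.245]
contact_force: [-6.0, -7.1, 14.4]
width: 0.0395
```

Request:
{"fn": "step_arm", "kwargs": {
  "commands": [
    {"travel": [0,0.003,-0.0025],"delta_rot": [0,0,0],"hand": -1}
  ]
}}

```text
clock: 18.4
eef_pos: [0.559, 0.0641, 0.0463]
orientation: [-0.174, 0.778, 0.552, 0.245]
contact_force: [-13.8, -9.4, 29.8]
width: 0.0393
```

Request:
{"fn": "step_arm", "kwargs": {
  "commands": [
    {"travel": [0,0,0.0015],"delta_rot": [0,0,0],"hand": -1},
    {"travel": [0,0,0.001],"delta_rot": [0,0,0],"hand": 0.1},
    {"travel": [0,0,0.001],"delta_rot": [0,0,0],"hand": 0.3},
    {"travel": [0,0,0.001],"delta_rot": [0,0,0],"hand": 0.3},
    {"travel": [0,0,0.001],"delta_rot": [0,0,0],"hand": 0.3},
    {"travel": [-0.033,-0.095,0.005],"delta_rot": [0,0,0],"hand": 0.3},
    {"travel": [-0.098,-0.285,0.01],"delta_rot": [0,0,0],"hand": 0.3},
    {"travel": [-0.098,-0.285,0.05],"delta_rot": [0,0,0],"hand": 0.3},
    {"travel": [-0.08,-0.3,0.2],"delta_rot": [0,0,0],"hand": 0.3},
    {"travel": [-0.08,-0.3,0.5],"delta_rot": [0,0,0],"hand": 0.3},
    {"travel": [-0.08,-0.3,0.5],"delta_rot": [0,0,0],"hand": 0.3},
    {"travel": [-0.08,-0.3,0.5],"delta_rot": [0,0,0],"hand": 0.3}
  ]
}}

```text
clock: 19.6
eef_pos: [0.5275, -0.0564, 0.2499]
orientation: [-0.172, 0.778, 0.552, 0.246]
contact_force: [0.8, -0.4, 0.0]
width: 0.0611
```

```bash
python3 - <<'E'
from h import *
t=Cam("top"); s=Cam("scene"); t.crop(220,190,330,270,7,"pics/q0.png"); s.crop(350,210,430,310,7,"pics/q1.png")
for uu in (386,390,393): print(uu,[(r,int(s.img[r,uu].mean())) for r in range(262,295)])
o=manip.get_obs();print(o["eef_pos"],o["contact_force"])
E
```

```text
386 [(262, 65), (263, 67), (264, 71), (265, 77), (266, 80), (267, 60), (268, 44), (269, 17), (270, 31), (271, 58), (272, 91), (273, 100), (274, 106), (275, 105), (276, 112), (277, 114), (278, 113), (279, 113), (280, 112), (281, 113), (282, 110), (283, 111), (284, 114), (285, 115), (286, 150), (287, 192), (288, 204), (289, 192), (290, 145), (291, 107), (292, 98), (293, 100), (294, 100)]
390 [(262, 65), (263, 60), (264, 65), (265, 72), (266, 79), (267, 77), (268, 62), (269, 36), (270, 30), (271, 41), (272, 73), (273, 96), (274, 105), (275, 108), (276, 113), (277, 115), (278, 114), (279, 112), (280, 112), (281, 113), (282, 115), (283, 115), (284, 113), (285, 109), (286, 113), (287, 157), (288, 202), (289, 206), (290, 179), (291, 134), (292, 110), (293, 111), (294, 111)]
393 [(262, 64), (263, 65), (264, 71), (265, 77), (266, 75), (267, 65), (268, 41), (269, 27), (270, 36), (271, 67), (272, 94), (273, 103), (274, 105), (275, 106), (276, 107), (277, 111), (278, 114), (279, 112), (280, 110), (281, 110), (282, 113), (283, 114), (284, 111), (285, 109), (286, 116), (287, 156), (288, 204), (289, 209), (290, 192), (291, 142), (292, 108), (293, 107), (294, 106)]
[ 0.52847485 -0.05653627  0.25057267] [ 0.64032278 -0.43572781 -0.4426691 ]
```

View pics/q0.png

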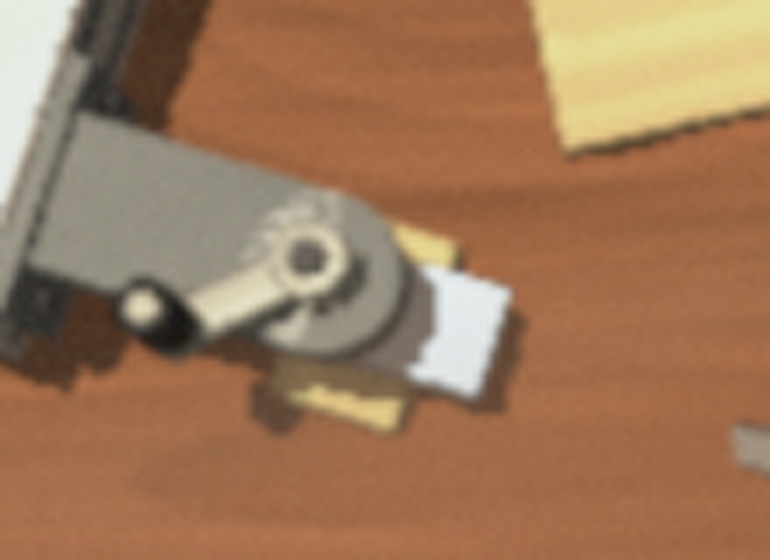

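View pics/q1.png

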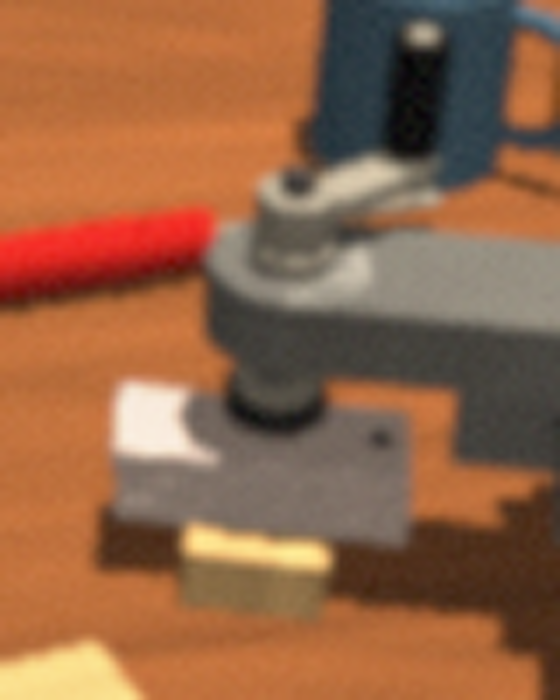

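```bash
python3 - <<'E'
from h import *
t=Cam("top"); s=Cam("scene"); S=np.array([.570,.0973]);u,v=uv(71)
f=lambda x,y:(220+(x+.5)/7-.5,190+(y+.5)/7-.5)
A=t.onz(*f(513,291),.052)[:2];B=t.onz(*f(478,399),.052)[:2]
print("plate3",np.linalg.norm(A-B),np.degrees(np.arctan2(*(A-B)[::-1])),((A+B)/2+.05*u-S)@u,((A+B)/2-S)@v)
for z in (.185,.1896): 
    H=t.onz(*f(143,303),z)[:2]; d=H-S; print(z,H,np.linalg.norm(d),np.radians(45+71)-np.arctan2(d[1],d[0]))
g=lambda x,y:(350+(x+.5)/7-.5,210+(y+.5)/7-.5)
print(tri(t,f(143,303),s,(g(422,35)[0]-.6,g(422,35)[1]-.6)))
R=S+.05*np.array(uv(71+45-2)[0]); print(R)
goal(R,.21,71,0)
E
```

```text
plate3 0.04024429718533356 -19.10190764492874 -0.002939871320571857 -0.002041657584233493
0.185 [0.55325588 0.14455546] 0.05013426563442875 0.1132567584135411
0.1896 [0.55254664 0.14362623] 0.04950494724960191 0.09348244350395163
(array([0.55185357, 0.14245209, 0.19326367]), np.float64(0.0008808891282753134))
[0.54966317 0.14297727]
clk 19.80 pos [ 0.5271 -0.0558  0.2465] F [ 0.1  0.1 -1. ] w 0.0612 | travel [0.0565, 0.4969, -0.0913] rot [-0.0918, 0.0321, 0.0006] rows 4.1
```

Request:
{"fn": "step_arm", "kwargs": {
  "commands": [
    {"travel": [0.0635,0.499,0.0],"delta_rot": [-0.0918,0.0321,0.0006],"hand": 0.1},
    {"travel": [0.0635,0.499,0.0],"delta_rot": [-0.0918,0.0321,0.0006],"hand": 0.1},
    {"travel": [0.0635,0.499,0.0],"delta_rot": [-0.0918,0.0321,0.0006],"hand": 0.1},
    {"travel": [0.0635,0.499,0.0],"delta_rot": [-0.0918,0.0321,0.0006],"hand": 0.1},
    {"travel": [0.0635,0.499,0.0],"delta_rot": [-0.0918,0.0321,0.0006],"hand": 0.1},
    {"travel": [0.0635,0.499,0.0],"delta_rot": [-0.0918,0.0321,0.0006],"hand": 0.1},
    {"travel": [0.0635,0.499,0.0],"delta_rot": [-0.0918,0.0321,0.0006],"hand": 0.1},
    {"travel": [0.0635,0.499,0.0],"delta_rot": [-0.0918,0.0321,0.0006],"hand": 0.1}
  ]
}}

```text
clock: 20.6
eef_pos: [0.552, 0.1427, 0.2452]
orientation: [-0.0, 0.814, 0.58, -0.001]
contact_force: [-0.7, -1.0, -1.0]
width: 0.0518
```

```bash
python3 - <<'E'
from h import *
goal([.5525,.1438],.156,71,0); print(manip.get_obs()["joint_positions"].round(2))
s=Cam("scene"); s.crop(340,150,480,280,5,"pics/r1.png");t=Cam("top"); t.crop(200,180,300,260,6,"pics/r0.png")
E
```

```text
clk 20.60 pos [0.552  0.1427 0.2452] F [-0.7 -1.  -1. ] w 0.0518 | travel [0.0012, 0.0028, -0.223] rot [0.0001, -0.0003, 0.0001] rows 1.8
[-0.55  0.29  0.3   1.71 -0.09  1.15 -0.56]
```

View pics/r1.png

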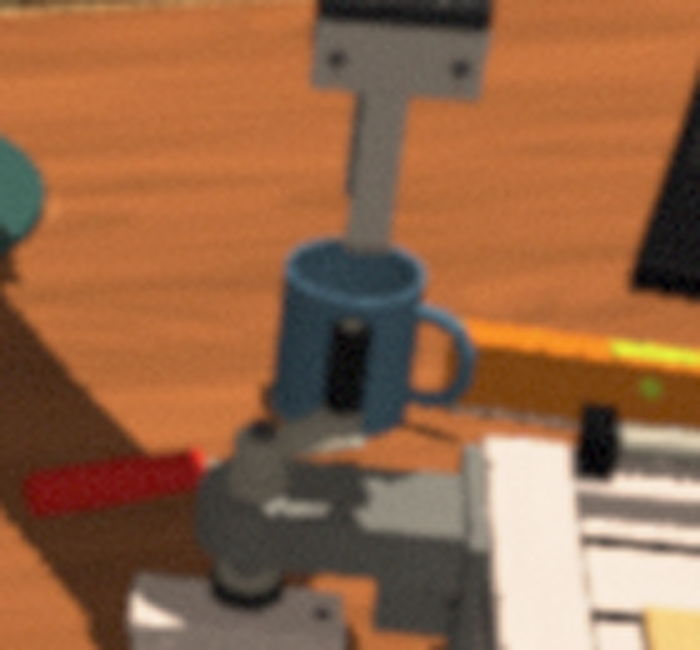

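View pics/r0.png

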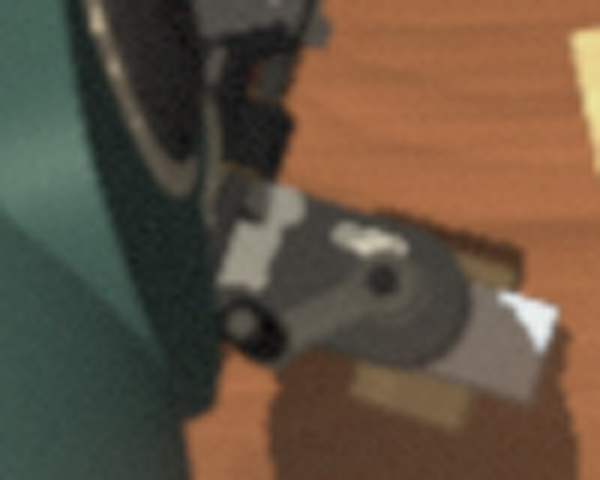

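```bash
python3 - <<'E'
from h import *
s=Cam("scene"); u,v=uv(71)
for p in ([.5525,.1438,.19],np.r_[manip.get_obs()["eef_pos"][:2]-.03*v,.2452]): print(s.proj(p),(s.proj(p)-[340,150])*5)
E
```

```text
[409.94553063 215.27618799] [349.72765315 326.38093993]
[411.9553918  199.95952566] [359.77695901 249.79762829]
```

Request:
{"fn": "step_arm", "kwargs": {
  "commands": [
    {"travel": [0.0012,0.0028,-0.1],"delta_rot": [0.0001,-0.0003,0.0001],"hand": 0.1},
    {"travel": [0.0012,0.0028,-0.17],"delta_rot": [0.0001,-0.0003,0.0001],"hand": 0.1},
    {"travel": [0.0012,0.0028,-0.218],"delta_rot": [0.0001,-0.0003,0.0001],"hand": 0.1},
    {"travel": [0.0012,0.0028,-0.218],"delta_rot": [0.0001,-0.0003,0.0001],"hand": 0.1},
    {"travel": [0.0012,0.0028,-0.218],"delta_rot": [0.0001,-0.0003,0.0001],"hand": 0.1}
  ]
}}

```text
clock: 21.25
eef_pos: [0.5533, 0.1422, 0.1597]
orientation: [0.0, 0.815, 0.579, 0.001]
contact_force: [0.2, 1.0, -0.3]
width: 0.0519
```

```bash
python3 - <<'E'
from h import *
goal([.5525,.1438],.156,71,0)
s=Cam("scene"); s.crop(360,170,460,290,6,"pics/r2.png")
E
```

```text
clk 21.25 pos [0.5533 0.1422 0.1597] F [ 0.2  1.  -0.3] w 0.0519 | travel [-0.0019, 0.0041, -0.0093] rot [-0.0001, 0.0002, 0.0006] rows 0.1
```

View pics/r2.png

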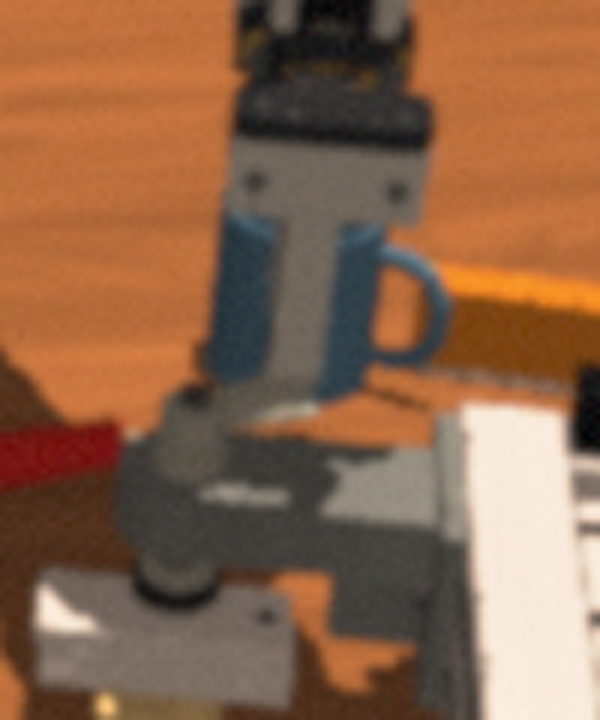

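Request:
{"fn": "step_arm", "kwargs": {
  "commands": [
    {"travel": [-0.0019,0.0041,-0.004],"delta_rot": [0,0,0],"hand": 0.1},
    {"travel": [-0.0019,0.0041,-0.004],"delta_rot": [0,0,0],"hand": -1},
    {"travel": [-0.0019,0.0041,-0.004],"delta_rot": [0,0,0],"hand": -1},
    {"travel": [-0.0019,0.0041,-0.004],"delta_rot": [0,0,0],"hand": -1},
    {"travel": [-0.0019,0.0041,-0.004],"delta_rot": [0,0,0],"hand": -1},
    {"travel": [-0.0019,0.0041,-0.004],"delta_rot": [0,0,0],"hand": -1}
  ],
  "grip_force": 25
}}

```text
clock: 21.9
eef_pos: [0.5525, 0.1444, 0.1586]
orientation: [0.0, 0.815, 0.58, 0.001]
contact_force: [-3.3, 2.1, 2.1]
width: 0.0196
```

```bash
cat >> h.py <<'E'
S=np.array([.570,.0973]); RAZ=71.0
def crank(das,a_ref,z_ref,rad=.05):
    """rows for crank angles das (absolute a), from the measured pose; z follows"""
    o=manip.get_obs(); p=o["eef_pos"]; d=p[:2]-S; th=np.arctan2(d[1],d[0]); a=(np.radians(RAZ)+.785-th+np.pi)%(2*np.pi)-np.pi
    F=o["contact_force"]; tang=np.array([d[1],-d[0]])/np.linalg.norm(d) # clockwise
    print("clk %.2f a %.3f r %.4f z %.4f w %.4f F %s Ftan(cw) %.2f Frad %.2f"%(o["clock"],a,np.linalg.norm(d),p[2],o["width"],F.round(1),F[:2]@tang,F[:2]@d/np.linalg.norm(d)))
    for q in das:
        e=np.radians(RAZ)+.785-q; t=np.r_[S+rad*np.array([np.cos(e),np.sin(e)]),z_ref-.00286*(q-a_ref)]
        print(round(q,2),((t-p)/.4).round(4).tolist())
E
python3 - <<'E'
from h import *
crank(np.arange(.2,1.9,.15),.1,.158)
E
```

```text
clk 21.90 a 0.097 r 0.0502 z 0.1586 w 0.0196 F [-3.3  2.1  2.1] Ftan(cw) -2.33 Frad 3.11
0.2 [0.0125, 0.0033, -0.0022]
0.35 [0.0309, 0.0066, -0.0033]
0.5 [0.0497, 0.0072, -0.0043]
0.65 [0.0683, 0.0049, -0.0054]
0.8 [0.0863, -0.0001, -0.0065]
0.95 [0.1034, -0.0078, -0.0076]
1.1 [0.1192, -0.0179, -0.0086]
1.25 [0.1332, -0.0303, -0.0097]
1.4 [0.1453, -0.0447, -0.0108]
1.55 [0.1551, -0.0606, -0.0119]
1.7 [0.1623, -0.0779, -0.0129]
1.85 [0.167, -0.096, -0.014]
```

Request:
{"fn": "step_arm", "kwargs": {
  "commands": [
    {"travel": [0.0125,0.0033,-0.0022],"delta_rot": [0,0,0],"hand": -1},
    {"travel": [0.0309,0.0066,-0.0033],"delta_rot": [0,0,0],"hand": -1},
    {"travel": [0.0497,0.0072,-0.0043],"delta_rot": [0,0,0],"hand": -1},
    {"travel": [0.0683,0.0049,-0.0054],"delta_rot": [0,0,0],"hand": -1},
    {"travel": [0.0863,-0.0001,-0.0065],"delta_rot": [0,0,0],"hand": -1},
    {"travel": [0.1034,-0.0078,-0.0076],"delta_rot": [0,0,0],"hand": -1}
  ]
}}

```text
clock: 22.5
eef_pos: [0.5944, 0.1411, 0.156]
orientation: [0.0, 0.815, 0.58, 0.001]
contact_force: [-4.3, -1.9, 7.4]
width: 0.0192
```

```bash
python3 - <<'E'
from h import *
crank(np.arange(1.1,2.8,.15),.1,.158)
E
```

```text
clk 22.50 a 0.961 r 0.0501 z 0.1560 w 0.0192 F [-4.3 -1.9  7.4] Ftan(cw) -2.83 Frad -3.72
1.1 [0.0144, -0.0097, -0.0022]
1.25 [0.0285, -0.0221, -0.0032]
1.4 [0.0405, -0.0364, -0.0043]
1.55 [0.0503, -0.0524, -0.0054]
1.7 [0.0576, -0.0696, -0.0065]
1.85 [0.0622, -0.0878, -0.0075]
2.0 [0.0641, -0.1064, -0.0086]
2.15 [0.0631, -0.1251, -0.0097]
2.3 [0.0594, -0.1435, -0.0107]
2.45 [0.0529, -0.1611, -0.0118]
2.6 [0.044, -0.1775, -0.0129]
2.75 [0.0326, -0.1924, -0.014]
```

Request:
{"fn": "step_arm", "kwargs": {
  "commands": [
    {"travel": [0.0144,-0.0097,-0.0022],"delta_rot": [0,0,0],"hand": -1},
    {"travel": [0.0285,-0.0221,-0.0032],"delta_rot": [0,0,0],"hand": -1},
    {"travel": [0.0405,-0.0364,-0.0043],"delta_rot": [0,0,0],"hand": -1},
    {"travel": [0.0503,-0.0524,-0.0054],"delta_rot": [0,0,0],"hand": -1},
    {"travel": [0.0576,-0.0696,-0.0065],"delta_rot": [0,0,0],"hand": -1},
    {"travel": [0.0622,-0.0878,-0.0075],"delta_rot": [0,0,0],"hand": -1},
    {"travel": [0.0641,-0.1064,-0.0086],"delta_rot": [0,0,0],"hand": -1},
    {"travel": [0.0631,-0.1251,-0.0097],"delta_rot": [0,0,0],"hand": -1},
    {"travel": [0.0594,-0.1435,-0.0107],"delta_rot": [0,0,0],"hand": -1}
  ]
}}

```text
clock: 23.4
eef_pos: [0.618, 0.0841, 0.1522]
orientation: [-0.0, 0.815, 0.58, 0.001]
contact_force: [-6.9, 4.5, 9.7]
width: 0.0196
```

```bash
python3 - <<'E'
from h import *
crank(np.arange(2.5,4.2,.1),.1,.158)
s=Cam("scene"); s.crop(340,190,440,300,7,"pics/s1.png")
E
```

```text
clk 23.40 a 2.291 r 0.0498 z 0.1522 w 0.0196 F [-6.9  4.5  9.7] Ftan(cw) -2.50 Frad -7.83
2.5 [-0.009, -0.0244, -0.0026]
2.6 [-0.0152, -0.0352, -0.0033]
2.7 [-0.0226, -0.0453, -0.004]
2.8 [-0.0309, -0.0547, -0.0048]
2.9 [-0.04, -0.0631, -0.0055]
3.0 [-0.05, -0.0706, -0.0062]
3.1 [-0.0607, -0.0771, -0.0069]
3.2 [-0.072, -0.0825, -0.0076]
3.3 [-0.0837, -0.0867, -0.0083]
3.4 [-0.0959, -0.0897, -0.0091]
3.5 [-0.1082, -0.0916, -0.0098]
3.6 [-0.1207, -0.0921, -0.0105]
3.7 [-0.1332, -0.0914, -0.0112]
3.8 [-0.1455, -0.0895, -0.0119]
3.9 [-0.1576, -0.0863, -0.0126]
4.0 [-0.1693, -0.082, -0.0133]
4.1 [-0.1806, -0.0765, -0.0141]
```

View pics/s1.png

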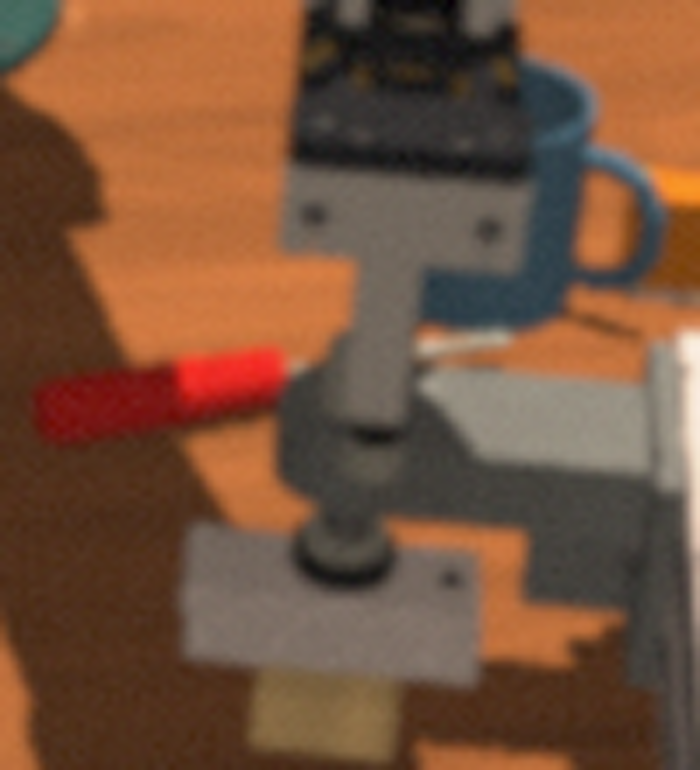

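Request:
{"fn": "step_arm", "kwargs": {
  "commands": [
    {"travel": [-0.004,-0.013,-0.0012],"delta_rot": [0,0,0],"hand": -1},
    {"travel": [-0.009,-0.0244,-0.002],"delta_rot": [0,0,0],"hand": -1},
    {"travel": [-0.0152,-0.0352,-0.0028],"delta_rot": [0,0,0],"hand": -1},
    {"travel": [-0.0226,-0.0453,-0.0035],"delta_rot": [0,0,0],"hand": -1}
  ]
}}

```text
clock: 23.85
eef_pos: [0.6085, 0.0657, 0.1511]
orientation: [-0.001, 0.815, 0.58, 0.002]
contact_force: [-3.9, 7.1, 6.2]
width: 0.0195
```

```bash
python3 - <<'E'
from h import *
crank(np.arange(2.8,3.6,.1),.1,.158)
E
```

```text
clk 23.85 a 2.711 r 0.0498 z 0.1511 w 0.0195 F [-3.9  7.1  6.2] Ftan(cw) -3.04 Frad -7.53
2.8 [-0.0071, -0.0086, -0.002]
2.9 [-0.0163, -0.017, -0.0027]
3.0 [-0.0263, -0.0246, -0.0034]
3.1 [-0.037, -0.031, -0.0041]
3.2 [-0.0483, -0.0364, -0.0048]
3.3 [-0.06, -0.0406, -0.0055]
3.4 [-0.0721, -0.0437, -0.0062]
3.5 [-0.0845, -0.0455, -0.007]
3.6 [-0.097, -0.046, -0.0077]
```

Request:
{"fn": "step_arm", "kwargs": {
  "commands": [
    {"travel": [-0.0071,-0.0086,-0.001],"delta_rot": [0,0,0],"hand": -1},
    {"travel": [-0.0163,-0.017,-0.0018],"delta_rot": [0,0,0],"hand": -1},
    {"travel": [-0.0263,-0.0246,-0.0025],"delta_rot": [0,0,0],"hand": -1}
  ]
}}

```text
clock: 24.15
eef_pos: [0.5981, 0.0562, 0.1503]
orientation: [-0.001, 0.815, 0.58, 0.002]
contact_force: [0.1, 5.3, 4.8]
width: 0.0193
```

```bash
python3 - <<'E'
from h import *
crank(np.arange(3.1,3.9,.1),.1,.158)
E
```

```text
clk 24.15 a 2.996 r 0.0498 z 0.1503 w 0.0193 F [0.1 5.3 4.8] Ftan(cw) -3.05 Frad -4.37
3.1 [-0.0108, -0.0071, -0.0021]
3.2 [-0.0221, -0.0125, -0.0028]
3.3 [-0.0338, -0.0167, -0.0036]
3.4 [-0.046, -0.0198, -0.0043]
3.5 [-0.0583, -0.0216, -0.005]
3.6 [-0.0708, -0.0221, -0.0057]
3.7 [-0.0833, -0.0215, -0.0064]
3.8 [-0.0956, -0.0195, -0.0071]
```

Request:
{"fn": "step_arm", "kwargs": {
  "commands": [
    {"travel": [-0.0108,-0.0071,-0.001],"delta_rot": [0,0,0],"hand": -1},
    {"travel": [-0.0221,-0.0125,-0.0018],"delta_rot": [0,0,0],"hand": -1}
  ]
}}

```text
clock: 24.35
eef_pos: [0.5894, 0.0514, 0.1498]
orientation: [-0.001, 0.815, 0.58, 0.003]
contact_force: [2.1, 5.8, 3.7]
width: 0.0194
```

```bash
python3 - <<'E'
from h import *
crank(np.arange(3.3,3.9,.1),.1,.158)
s=Cam("scene"); s.crop(340,190,440,300,7,"pics/s2.png")
crank([],0,0)
E
```

```text
clk 24.35 a -3.088 r 0.0498 z 0.1498 w 0.0194 F [2.1 5.8 3.7] Ftan(cw) -4.22 Frad -4.51
3.3 [-0.0121, -0.0048, -0.0023]
3.4 [-0.0242, -0.0078, -0.003]
3.5 [-0.0366, -0.0096, -0.0037]
3.6 [-0.0491, -0.0102, -0.0045]
3.7 [-0.0616, -0.0095, -0.0052]
3.8 [-0.0739, -0.0076, -0.0059]
3.9 [-0.086, -0.0044, -0.0066]
clk 24.40 a -3.074 r 0.0499 z 0.1497 w 0.0194 F [0.5 5.8 3.8] Ftan(cw) -2.62 Frad -5.14
```

View pics/s2.png

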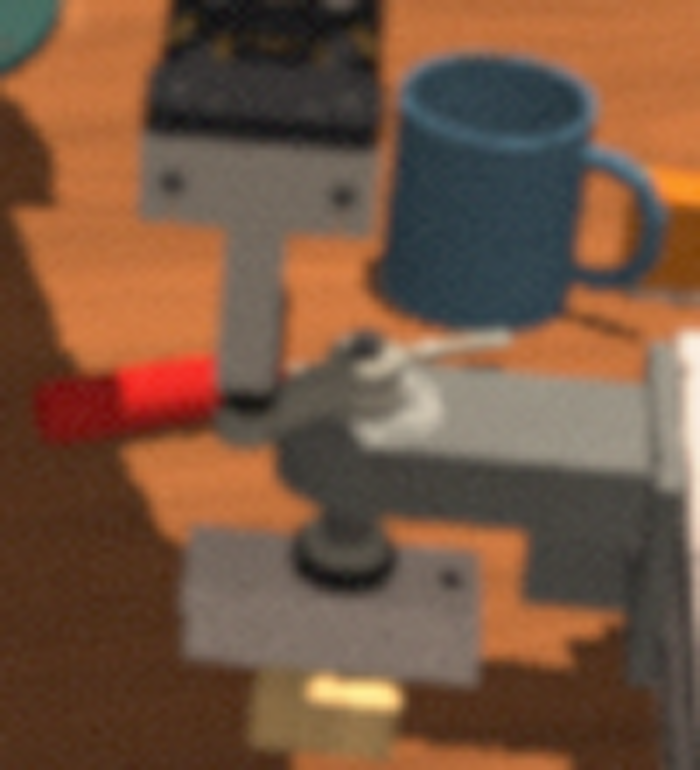

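Request:
{"fn": "step_arm", "kwargs": {
  "commands": [
    {"travel": [-0.0121,-0.0048,-0.001],"delta_rot": [0,0,0],"hand": -1}
  ]
}}

```text
clock: 24.5
eef_pos: [0.5843, 0.0495, 0.1495]
orientation: [-0.001, 0.815, 0.58, 0.003]
contact_force: [2.5, 5.6, 1.4]
width: 0.0197
```

```bash
sed -i 's/+np.pi)%(2\*np.pi)-np.pi$/)%(2*np.pi)/' h.py; sed -i 's/a=(np.radians(RAZ)+.785-th+np.pi)%(2\*np.pi)-np.pi;/a=(np.radians(RAZ)+.785-th)%(2*np.pi);/' h.py; grep -n "RAZ)+.785-th" h.py; python3 - <<'E'
from h import *
crank([3.4,3.5,3.6,3.7],.1,.158)
E
```

```text
43:    o=manip.get_obs(); p=o["eef_pos"]; d=p[:2]-S; th=np.arctan2(d[1],d[0]); a=(np.radians(RAZ)+.785-th)%(2*np.pi)
clk 24.50 a 3.304 r 0.0499 z 0.1495 w 0.0197 F [2.5 5.6 1.4] Ftan(cw) -4.00 Frad -4.65
3.4 [-0.0116, -0.003, -0.0023]
3.5 [-0.024, -0.0049, -0.003]
3.6 [-0.0365, -0.0054, -0.0037]
3.7 [-0.0489, -0.0047, -0.0045]
```

Request:
{"fn": "step_arm", "kwargs": {
  "commands": [
    {"travel": [-0.0116,-0.003,-0.001],"delta_rot": [0,0,0],"hand": -1}
  ]
}}

```text
clock: 24.6
eef_pos: [0.5799, 0.0484, 0.1493]
orientation: [-0.0, 0.815, 0.58, 0.004]
contact_force: [4.1, 4.5, 0.1]
width: 0.0199
```

```bash
python3 - <<'E'
from h import *
crank([3.5,3.6,3.7],.1,.158)
E
```

```text
clk 24.60 a 3.395 r 0.0499 z 0.1493 w 0.0199 F [4.1 4.5 0.1] Ftan(cw) -4.89 Frad -3.59
3.5 [-0.0129, -0.0022, -0.0025]
3.6 [-0.0254, -0.0027, -0.0032]
3.7 [-0.0379, -0.002, -0.0039]
```

Request:
{"fn": "step_arm", "kwargs": {
  "commands": [
    {"travel": [-0.0129,-0.0022,-0.001],"delta_rot": [0,0,0],"hand": -1}
  ]
}}

```text
clock: 24.7
eef_pos: [0.5751, 0.0476, 0.149]
orientation: [-0.0, 0.815, 0.58, 0.004]
contact_force: [4.8, 5.0, -1.0]
width: 0.0195
```

```bash
python3 - <<'E'
from h import *
crank([3.6,3.7,3.8],.1,.158)
E
```

```text
clk 24.70 a 3.492 r 0.0499 z 0.1490 w 0.0195 F [ 4.8  5.  -1. ] Ftan(cw) -5.25 Frad -4.51
3.6 [-0.0135, -0.0008, -0.0025]
3.7 [-0.026, -0.0001, -0.0033]
3.8 [-0.0383, 0.0018, -0.004]
```

Request:
{"fn": "step_arm", "kwargs": {
  "commands": [
    {"travel": [-0.0135,-0.0008,-0.0005],"delta_rot": [0,0,0],"hand": -1}
  ]
}}

```text
clock: 24.8
eef_pos: [0.57, 0.0473, 0.1488]
orientation: [0.0, 0.815, 0.58, 0.005]
contact_force: [4.4, 3.9, -4.6]
width: 0.0195
```

```bash
python3 - <<'E'
from h import *
crank([3.7,3.8],.1,.158)
s=Cam("scene"); s.crop(340,190,440,300,7,"pics/s3.png")
crank([],0,0)
E
```

```text
clk 24.80 a 3.595 r 0.0500 z 0.1488 w 0.0195 F [ 4.4  3.9 -4.6] Ftan(cw) -4.45 Frad -3.88
3.7 [-0.0131, 0.0007, -0.0027]
3.8 [-0.0254, 0.0026, -0.0034]
clk 24.85 a 3.609 r 0.0500 z 0.1487 w 0.0191 F [ 3.9  4.9 -1.1] Ftan(cw) -3.86 Frad -5.00
```

View pics/s3.png

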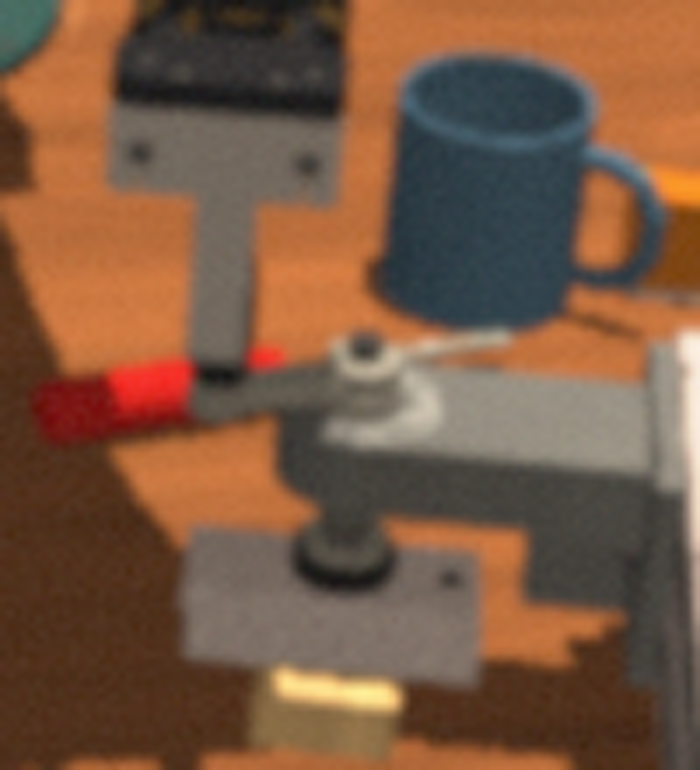

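Request:
{"fn": "step_arm", "kwargs": {
  "commands": [
    {"travel": [-0.012,0.001,-0.0005],"delta_rot": [0,0,0],"hand": -1}
  ]
}}

```text
clock: 24.95
eef_pos: [0.565, 0.0475, 0.1485]
orientation: [0.001, 0.815, 0.58, 0.005]
contact_force: [5.4, 3.3, -2.8]
width: 0.0198
```

```bash
python3 - <<'E'
from h import *
crank([3.75,3.8,3.9],.1,.158)
E
```

```text
clk 24.95 a 3.694 r 0.0500 z 0.1485 w 0.0198 F [ 5.4  3.3 -2.8] Ftan(cw) -5.06 Frad -3.83
3.75 [-0.0069, 0.0009, -0.0023]
3.8 [-0.013, 0.002, -0.0027]
3.9 [-0.0251, 0.0052, -0.0034]
```

Request:
{"fn": "step_arm", "kwargs": {
  "commands": [
    {"travel": [-0.011,0.0016,-0.0005],"delta_rot": [0,0,0],"hand": -1}
  ]
}}

```text
clock: 25.05
eef_pos: [0.561, 0.048, 0.1483]
orientation: [0.001, 0.815, 0.58, 0.006]
contact_force: [6.9, 3.5, -3.9]
width: 0.0199
```

```bash
python3 - <<'E'
from h import *
crank([],.1,.158)
E
```

```text
clk 25.05 a 3.776 r 0.0501 z 0.1483 w 0.0199 F [ 6.9  3.5 -3.9] Ftan(cw) -6.14 Frad -4.70
```

Request:
{"fn": "step_arm", "kwargs": {
  "commands": [
    {"travel": [0,0,0],"delta_rot": [0,0,0],"hand": -0.2},
    {"travel": [0,0,0],"delta_rot": [0,0,0],"hand": 0.0},
    {"travel": [0,0,0],"delta_rot": [0,0,0],"hand": 0.0},
    {"travel": [0,0,0.1],"delta_rot": [0,0,0],"hand": 0.0},
    {"travel": [0,0,0.3],"delta_rot": [0,0,0],"hand": 0.0},
    {"travel": [0,0,0.4],"delta_rot": [0,0,0],"hand": 0.0},
    {"travel": [-0.2,-0.2,0.4],"delta_rot": [0,0,0],"hand": 0.0},
    {"travel": [-0.4,-0.4,0.4],"delta_rot": [0,0,0],"hand": 0.0},
    {"travel": [-0.4,-0.4,0.4],"delta_rot": [0,0,0],"hand": 0.0},
    {"travel": [-0.4,-0.4,0.4],"delta_rot": [0,0,0],"hand": 0.0}
  ]
}}

```text
clock: 26.05
eef_pos: [0.4186, -0.094, 0.3065]
orientation: [0.001, 0.815, 0.58, 0.006]
contact_force: [0.9, -0.5, 0.8]
width: 0.0469
```

```bash
python3 - <<'E'
from h import *
t=Cam("top"); s=Cam("scene"); t.crop(220,190,330,270,7,"pics/t0.png"); s.crop(350,200,430,300,7,"pics/t1.png"); cv2.imwrite("pics/t2.png",t.img); cv2.imwrite("pics/t3.png",s.img)
crank([],0,0)
E
```

```text
clk 26.15 a 4.262 r 0.2470 z 0.3074 w 0.0473 F [0.9 1.  0.1] Ftan(cw) -0.10 Frad -1.37
```

View pics/t0.png

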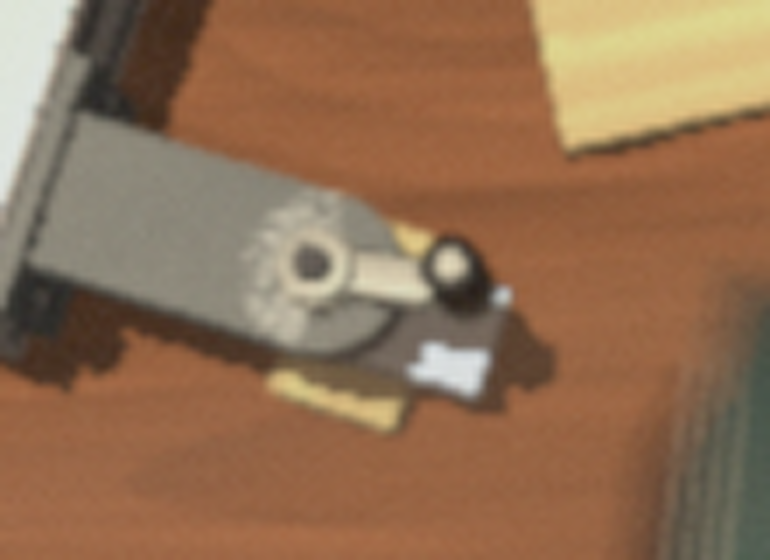

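View pics/t1.png

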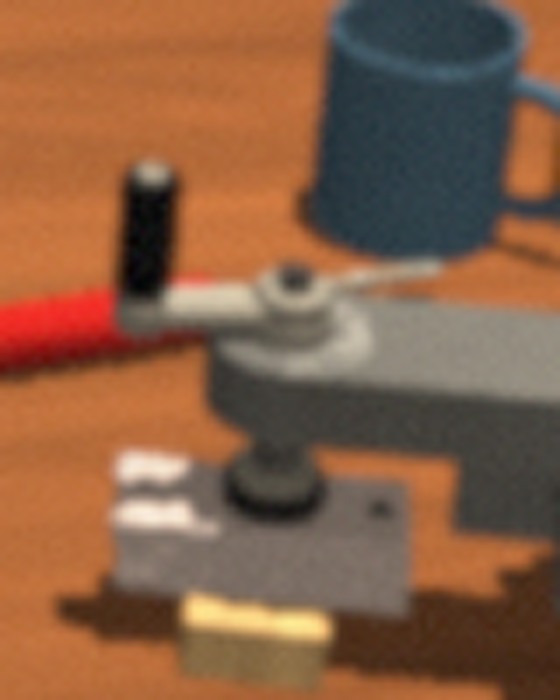

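View pics/t2.png

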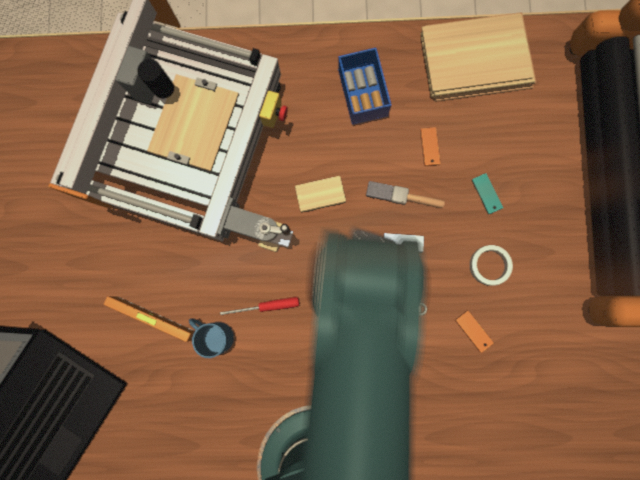

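```bash
python3 - <<'E'
from h import *
t=Cam("top"); s=Cam("scene"); u,v=uv(71)
for uu in (386,388,390,392): print(uu,[(r,int(s.img[r,uu].mean())) for r in range(264,282)])
f=lambda x,y:(220+(x+.5)/7-.5,190+(y+.5)/7-.5)
H=t.onz(*f(453,262),.18)[:2]; d=H-S; print("handle a",(np.radians(116)-np.arctan2(d[1],d[0])),np.linalg.norm(d))
A=t.onz(*f(513,291),.052)[:2];B=t.onz(*f(478,399),.052)[:2]; print(((A+B)/2+.05*u-S)@u,((A+B)/2-S)@v)
P=[s.proj(np.r_[S-.018*v,z])[1] for z in (.061,.0505,.053)]; print(P)
E
```

```text
386 [(264, 57), (265, 57), (266, 58), (267, 70), (268, 77), (269, 75), (270, 59), (271, 38), (272, 22), (273, 37), (274, 67), (275, 96), (276, 110), (277, 111), (278, 110), (279, 109), (280, 111), (281, 109)]
388 [(264, 53), (265, 52), (266, 52), (267, 61), (268, 70), (269, 78), (270, 70), (271, 52), (272, 23), (273, 28), (274, 57), (275, 92), (276, 109), (277, 111), (278, 114), (279, 111), (280, 110), (281, 108)]
390 [(264, 54), (265, 54), (266, 55), (267, 63), (268, 74), (269, 79), (270, 73), (271, 54), (272, 27), (273, 25), (274, 50), (275, 87), (276, 107), (277, 110), (278, 114), (279, 110), (280, 111), (281, 111)]
392 [(264, 57), (265, 55), (266, 65), (267, 71), (268, 72), (269, 78), (270, 71), (271, 49), (272, 30), (273, 32), (274, 63), (275, 92), (276, 105), (277, 113), (278, 113), (279, 112), (280, 111), (281, 110)]
handle a 3.7206457948226084 0.04975153884134062
-0.002939871320571857 -0.002041657584233493
[np.float64(271.8223009974512), np.float64(275.4308992061051), np.float64(274.5747278881727)]
```

View pics/t3.png

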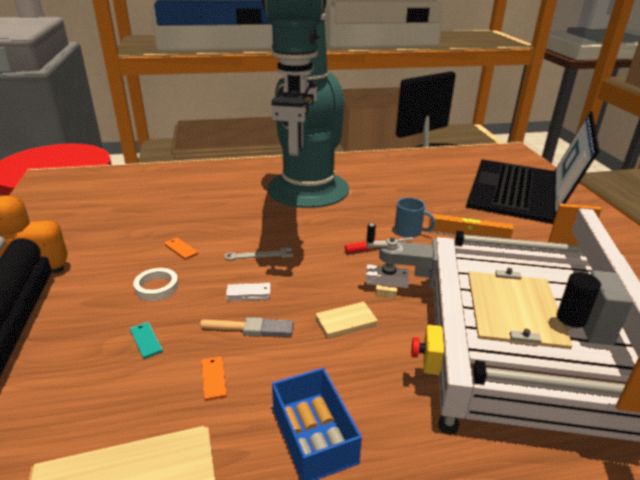

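The scene view shows all bystanders where they started: wrench (258,255), mug (410,217), tape (155,284). The two spare plates are still in the pile at (248,292), and the pack sits under the foot at (387,275). The arm is clear, so I'm handing in.

```bash
python3 -c "
from rig import manip
print(manip.sign_off())"
```

```text
the job is handed in; nothing more can be done
None
```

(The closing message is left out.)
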